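# Hang the screw pail on the column scale

## Robot

A 7-joint arm with a two-finger parallel gripper is mounted at the origin on the work surface. World frame = base frame: x ahead of the robot, y to its left, z up, the work surface at z = 0. Lengths are in mm, angles in rad, forces in N, time in s.
With the tool pointing down it reaches from about 400 to 850 mm from the base axis. Payload 10.4 kg.
Tool frame: the origin (TCP) lies at the very end of the fingers, on their centre line; the grasp point (between the pads) lies 19 mm behind it (ctrl.pinch_z is the distance from the TCP to the grasp point, in mm); z points along the fingers, y is the direction in which the jaws open and shut (so a half turn about z gives the same grasp; the last joint's range is limited). The gripper opens to 87 mm and grips with 3 to 60 N. Pads are 19 mm wide; open, the fingers measure 117 mm over their backs; the gripper's body (75 mm by 190 mm) begins 51 mm behind the grasp point.
Start: joints at [-1.369, 0.332, -0.065, 1.46, 0.022, 1.35, -0.088], TCP at [139.304, 609.3, 222.576] pointing down, gripper open.
Joint ranges: [-2.6, 2.6], [-0.5, 2.12], [-1.47, 1.34], [0.16, 2.42], [-1.27, 4.41], [0.06, 2.06], [-2.6, 2.6]. Speed limits (rad/s): [2.22, 2.22, 2.79, 2.79, 3.14, 3.14, 3.14].

## Interface

Orientations are given as a unit quaternion [x, y, z, w].
In Python, from rig import ctrl gives the robot as it stands.
- The arm moves only by the tool jog_arm, never from a script. Its argument "deltas" is a list that holds one entry, the list of rows, each a list of 7 numbers: the shift along the tool's x, y, z in units of 0.75 m (1.0 is 0.75 m), then the turn, a rotation vector about the tool's x, y, z in units of 90 degrees (1.0 is 90 degrees), then the opening, from -1 (shut) to 1 (fully open). A call has 1 to 12 rows; each row is the pose to reach, as a shift and turn from the pose commanded when the call began, along the tool's axes at that moment; what a row does not reach only later rows make up. A row lasts 1/12 s, in which the tool goes at most 41.7 mm and 7.16 degrees, less where a joint would pass 70% of its speed; a pose out of reach is approached as far as the arm can. A call with a number of a shift or a turn outside -1 to 1 is refused whole. A call with a gripper value outside its range is refused whole. The fingers move at their own pace and stop on an object; "squeeze" is the grip in N (left out, the last holds). Time passes only in rows, so rows that repeat a pose let the fingers close. It gives the time, the measured TCP pose, the force and the opening at its end, in the units of the state.
- ctrl.get_obs(): the state, without advancing time (a new reading comes with each control period).
- ctrl.read_camera(name): name is "scene" or "top" or "wrist"; returns the picture (420x560x3 uint8, blue, green, red); there is no depth.
- ctrl.camera_info(name): a dict with "intrinsics" (3x3 intrinsics, pixels), "cam_to_world" (4x4, takes a point from camera to world coordinates). Camera axes: x right, y down, z forward; pixel columns grow to the right and rows downward; lengths in mm; the calibration is good to about 2 mm. A picture is of the moment at which its call begins: read the wrist's pose just before it. camera_info takes no time and is no camera call; for the wrist camera it gives the pose at the moment of the call.
- ctrl.close_job(): hands the job in, once; it reports no verdict.
The state is a dict: "time_s": time; "joint_pos": joint angles; "joint_vel": joint speeds; "joint_efforts": joint torques, N m; "tool_pos": TCP position; "tool_rot": TCP orientation; "contact_force": force on the tool from outside, world axes, zero at the start; "wrist_torque": the same for the moment, N m; "gripper_width": opening from 0.0 (shut) to 1.0 (fully open).
Only numpy, scipy, OpenCV 4.12 (cv2) and the standard library are available. Lean on these libraries where they do the work, as an engineer would, in place of code of your own. Each camera call takes 0.05 s, during which the arm holds its last target.

## Task

Weigh the pail of screws: with the pail standing where it is, swing its folded bail up until it stands upright, then lift the pail by the wooden grip of the bail and hang it on the scale with the grip lying in both prongs of the double hook. Lower it slowly and let go only when the scale carries the whole weight, so that the hook stays where it is as you open the hand; never press it beyond the end of its graduation. Do not push the pail along the bench, tip it or knock the other things.

Things in the scene. Friction and masses are not known exactly. Their poses are not given: they have to be found in the camera images.
- pail: Round open steel pail of screws, free on the bench: 85 mm high, 90 mm across the foot, 101 mm across the rim, weight unknown (0.35 to 0.9 kg). Origin: centre of its underside, z up. Its wire bail is hinged on ears at its +y and -y sides, on an axis along its y, 75 mm above the underside, and is folded to its -x side, which points to world -x within 23 degrees.
- bail (a joint): Angle of the bail (rad): 0 upright over the pail, positive leaning to the pail's -x side, +1.57 folded level; starts between +1.35 and +1.75, limits -1.9 and +1.9. The riveted hinge is stiff: the bail stays at any angle where it is left; turning it takes 0.3 to 0.6 N at the grip; the pail itself tips at about 1 N there.
- grip (a point): Centre of the bail's wooden grip, a round bar 12 mm thick, 92 mm long along the pail's y, 85 mm from the hinge axis (160 mm above the underside when upright; folded level, 29 mm clear of the pail's wall). Wire legs, 4.4 mm thick, 57 mm either side of the middle. Axes: y along the grip, z away from the hinge.
- scale: Fixed spring scale: a 200 x 160 x 12 mm base plate with an aluminium column 44 mm wide, 341 mm high, its front face 100 mm behind the hook's seat. On the column slides a block (76 mm wide, front 76 mm behind the seat, top 34 mm above it) that carries the double hook. Origin: on the bench below the seat; -x is where the prongs point (world -x within 17 degrees), z up.
- carriage (a joint): How far the hook has gone down (m), shown by a pointer on the column: 0 at the start, 8.3 mm more per newton hung on it, graduated to 0.080, stop at 0.090. The pail, of unknown weight, takes it down 25 to 75 mm. The spring is lightly damped: let go with weight still in the hand, or while pressing down, and it jumps.
- seat (a point): Where the middle of the bail's grip must lie in the double hook; moves with it, 276 mm above the bench when unloaded. Two 8 mm round steel prongs, 48 mm clear between them, along x, with a hollow at the seat, rising gently behind (+x) and turned up in front: tips 14 mm above the seat point, 23 mm to its -x. Axes: x along the prongs to the column, y across (the grip lies along y), z up.
- offcut: Bystander: wood offcut 120 x 40 x 22 mm lying on the bench. Origin under its centre.
- tape: Bystander: tape measure 70 x 34 x 64 mm standing on the bench. Origin under its centre.
- hammer: Bystander: hammer lying on the bench; origin at the middle of its underside.
- tin: Bystander: open tin without a bail, 84 mm across, 95 mm high. Origin under its centre.
- glue: Bystander: white glue bottle 62 mm across, 170 mm high. Origin under its centre.
- jar: Bystander: glass jar 72 mm across, 85 mm high. Origin under its centre.
- square: Bystander: joiner's square, stock 110 mm and blade 190 mm, lying flat. Origin under the middle of its stock.
- clamp: Bystander: bar clamp 0.36 m long lying flat along x. Origin under the middle of its bar.

How it is judged:
By the outcome, as a careful person would: the job done as asked, in the order asked, and still so for the second after the job is handed in, with the robot touching nothing.
It also fails if it takes over 72 s, if anything falls off the work surface, if the arm or the gripper's body presses on something with over 40 N, if the wrist force passes 120 N, or if a joint passes its speed limit or range.

## Working session

There is one attempt and no reset: what is moved stays moved. The work goes in short steps, Python scripts to look and compute and a tool call to move; the robot and the scene stay as the last step left them, time stands still between calls to the robot, and variables do not carry over. Pictures are saved under pics/ and viewed, and the job is handed in when it is done.

Besides the shell and the picture viewer there is one more tool, called in YAML: its name, and indented under it one key for each argument. jog_arm: Moves the arm, as the interface text tells. Its arguments: {"type":"object","properties":{"deltas":{"type":"array"},"squeeze":{"type":"number"}},"required":["deltas"]}

```bash
ls; mkdir -p pics; python3 - <<'E'
from rig import ctrl
import cv2,numpy as np,json
np.set_printoptions(precision=4,suppress=True)
print(ctrl.get_obs())
for n in ["scene","top","wrist"]:
    i=ctrl.camera_info(n); print(n,np.array(i["intrinsics"]),np.array(i["cam_to_world"]))
    cv2.imwrite(f"pics/{n}0.png",ctrl.read_camera(n))
print(ctrl.pinch_z)
E
```

```text
pics
{'time_s': 0.0, 'joint_pos': array([-1.3687,  0.3329, -0.0647,  1.4609,  0.0216,  1.3499, -0.0885]), 'joint_vel': array([ 0.0014,  0.0002, -0.0006, -0.0014, -0.0006, -0.0011, -0.0015]), 'joint_efforts': array([  0.0011, -62.3234,   0.0252, -38.9916,  -0.0614,   0.0395,
         0.0001]), 'tool_pos': array([139.2152, 608.9095, 221.7486]), 'tool_rot': array([ 0.1121,  0.9937, -0.0007, -0.    ]), 'contact_force': array([ 0.1306, -0.3457, -0.7339]), 'wrist_torque': array([-0.0054, -0.0844, -0.0031]), 'gripper_width': 1.0011171717982403}
scene [[504.0728   0.     281.5855]
 [  0.     504.0728 227.6018]
 [  0.       0.       1.    ]] [[   0.6913    0.5216   -0.5    1229.2444]
 [   0.7223   -0.4802    0.4976 -694.792 ]
 [   0.0195   -0.7052   -0.7088 1180.0477]
 [   0.        0.        0.        1.    ]]
top [[459.6281   0.     281.5488]
 [  0.     459.6281 209.7034]
 [  0.       0.       1.    ]] [[   0.085    -0.9726    0.2164  219.4101]
 [  -0.9964   -0.083     0.0182   -7.5572]
 [   0.0003   -0.2172   -0.9761 1677.107 ]
 [   0.        0.        0.        1.    ]]
wrist [[365.9782   0.     282.0613]
 [  0.     365.9782 209.8525]
 [  0.       0.       1.    ]] [[  0.2244   0.9297   0.292   59.3713]
 [  0.9745  -0.214   -0.0676 627.1938]
 [ -0.0003   0.2997  -0.954  384.5294]
 [  0.       0.       0.       1.    ]]
18.700000000000003
```

View pics/scene0.png

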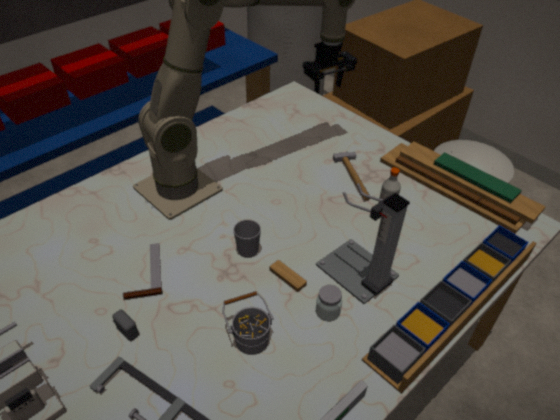

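View pics/top0.png

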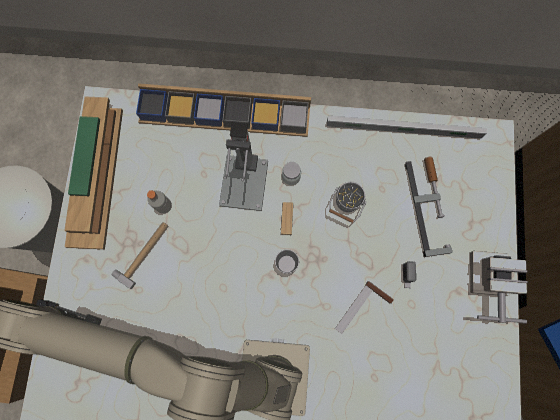

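View pics/wrist0.png

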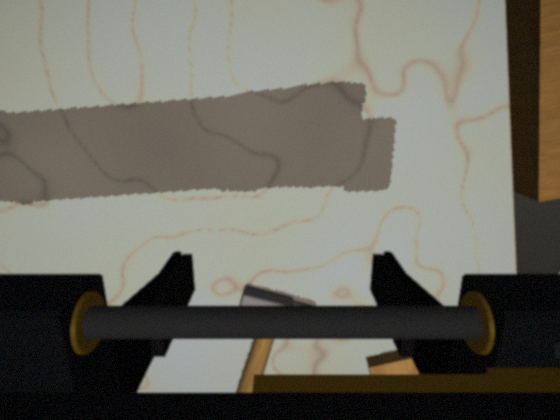

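The scene view shows the pail at about (250,328) with its grip at (240,298). In the top view the pail is at (350,197), its grip at (342,215), and the scale hook is near (237,165). Next I'll enlarge both areas.

```bash
python3 - <<'E'
import cv2,numpy as np
t=cv2.imread("pics/top0.png"); s=cv2.imread("pics/scene0.png")
def crop(im,x,y,w,h,k,n):
    cv2.imwrite(n,cv2.resize(im[y:y+h,x:x+w],None,fx=k,fy=k,interpolation=cv2.INTER_CUBIC))
a=cv2.resize(t[165:240,310:385],(390,390),interpolation=cv2.INTER_CUBIC)
b=cv2.resize(t[120:220,200:300],(390,390),interpolation=cv2.INTER_CUBIC)
cv2.imwrite("pics/tcrop.png",np.hstack([a,b]))
a=cv2.resize(s[280:360,205:285],(390,390),interpolation=cv2.INTER_CUBIC)
b=cv2.resize(s[190:310,310:430],(390,390),interpolation=cv2.INTER_CUBIC)
cv2.imwrite("pics/scrop.png",np.hstack([a,b]))
E
```

```text
(no output)
```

View pics/tcrop.png

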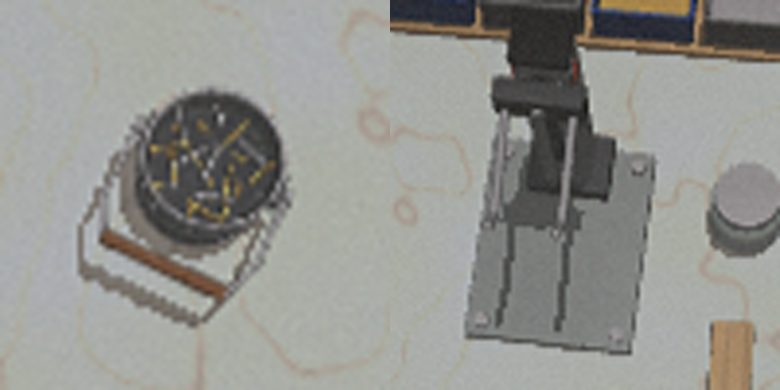

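View pics/scrop.png

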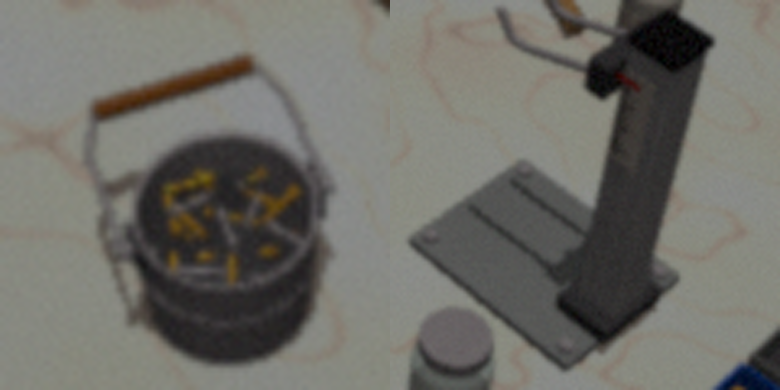

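```bash
cat > h.py <<'E'
import numpy as np,cv2
from rig import ctrl
np.set_printoptions(precision=3,suppress=True)
def ray(n,u,v,info=None):
    i=info or ctrl.camera_info(n);K=np.array(i["intrinsics"]);T=np.array(i["cam_to_world"])
    d=T[:3,:3]@np.linalg.inv(K)@[u,v,1];return T[:3,3],d/np.linalg.norm(d)
def plane(n,u,v,z,info=None):
    o,d=ray(n,u,v,info);return o+d*(z-o[2])/d[2]
def tri(*obs):
    A=np.zeros((3,3));b=np.zeros(3);R=[]
    for a in obs:
        o,d=ray(*a);P=np.eye(3)-np.outer(d,d);A+=P;b+=P@o;R.append((o,P))
    x=np.linalg.solve(A,b);return x,[round(float(np.linalg.norm(P@(x-o))),2) for o,P in R]
def proj(n,p,info=None):
    i=info or ctrl.camera_info(n);K=np.array(i["intrinsics"]);T=np.array(i["cam_to_world"])
    c=T[:3,:3].T@(np.asarray(p)-T[:3,3]);q=K@c;return q[:2]/q[2]
E
python3 - <<'E'
from h import *
tc=lambda x,y:("top",310+x/5.2-.4,165+y/5.2-.4)
sc=lambda x,y:("scene",205+x/4.875-.4,280+y/4.875-.4)
th=lambda x,y:("top",200+(x-390)/3.9-.4,120+y/3.9-.4)
sh=lambda x,y:("scene",310+(x-390)/3.25-.4,190+y/3.25-.4)
print("gripR(-y)",tri(tc(226,293),sc(95,110)))
print("gripL(+y)",tri(tc(100,237),sc(252,63)))
print("rim",plane(*tc(215,160),85),plane(*sc(231,208),85),tri(tc(215,160),sc(231,208)))
print("tip-y",tri(th(557,237),sh(500,10)))
print("tip z290",plane(*th(557,237),290),plane(*th(490,228),290))
print("block-end prongs",[plane(*th(x,y),276) for x,y in [(573,118),(505,112)]])
for p in [(508,133),(655,153),(632,352),(467,336)]: print("plate top",plane(*th(*p),12))
for p in [(524,160),(677,275),(567,367),(410,242)]: print("plate sc",plane(*sh(*p),12))
E
```

```text
gripR(-y) (array([ 554.06 , -232.442,   83.517]), [0.73, 0.73])
gripL(+y) (array([ 586.332, -145.549,   79.291]), [0.16, 0.16])
rim [ 645.751 -220.53    85.   ] [ 653.803 -220.234   85.   ] (array([ 648.974, -219.428,   78.414]), [2.46, 2.46])
tip-y (array([612.989, 149.965, 282.747]), [0.77, 0.77])
tip z290 [610.406 148.563 290.   ] [613.31  203.082 290.   ]
block-end prongs [array([716.921, 147.534, 276.   ]), array([717.346, 203.976, 276.   ])]
plate top [789.855 238.532  12.   ]
plate top [781.622  93.392  12.   ]
plate top [581.709  96.992  12.   ]
plate top [583.893 255.206  12.   ]
plate sc [592.578 253.784  12.   ]
plate sc [785.619 246.232  12.   ]
plate sc [783.333  89.952  12.   ]
plate sc [589.471  93.517  12.   ]
```

```bash
cat >> h.py <<'E'
from scipy.spatial.transform import Rotation as Ro, Slerp
def tool(az,t):
    a,t=np.radians([az,t]);e=np.array([np.cos(a),np.sin(a),0]);Z=np.array([0,0,1.])
    z=np.sin(t)*e-np.cos(t)*Z;y=np.cos(t)*e+np.sin(t)*Z
    return Ro.from_matrix(np.c_[np.cross(y,z),y,z])
def rows(p0,R0,poses):
    "poses: list of (p,R); rows relative to commanded start"
    for p,R in poses:
        d=R0.inv().apply(np.asarray(p)-p0)/750; r=(R0.inv()*R).as_rotvec()/(np.pi/2)
        print([round(float(v),4) for v in [*d,*r]])
def obs():
    o=ctrl.get_obs();print("t",round(o["time_s"],2),"p",o["tool_pos"],"F",o["contact_force"],"w",round(o["gripper_width"]*87,1),"j",o["joint_pos"]);R=Ro.from_quat(o["tool_rot"]);print(R.as_matrix()[:,1],R.as_matrix()[:,2]);return o,R
E
python3 - <<'E'
from h import *
o,R=obs();p=o["tool_pos"]
pw=[]
for az,r,z,t in [(70,570,245,5),(55,520,280,12),(40,480,310,20),(25,455,330,28),(18,450,330,30)]:
    pw.append((np.array([r*np.cos(np.radians(az)),r*np.sin(np.radians(az)),z]),tool(az if az>20 else 10,t)))
print([x[0] for x in pw]);rows(p,R,pw)
E
```

```text
t 0.15 p [139.253 608.985 221.932] F [ 0.318 -0.63   0.326] w 86.8 j [-1.369  0.333 -0.065  1.461  0.022  1.35  -0.088]
[ 0.223  0.975 -0.001] [-0.    -0.001 -1.   ]
[array([194.951, 535.625, 245.   ]), array([298.26 , 425.959, 280.   ]), array([367.701, 308.538, 310.   ]), array([412.37 , 192.291, 330.   ]), array([427.975, 139.058, 330.   ])]
[-0.0942, -0.0788, -0.0307, -0.0562, -0.0034, 0.0791]
[-0.2611, -0.1907, -0.0772, -0.1323, -0.0256, 0.2449]
[-0.3862, -0.3228, -0.1171, -0.215, -0.0717, 0.4083]
[-0.4788, -0.4606, -0.1436, -0.2898, -0.1411, 0.5674]
[-0.5149, -0.5252, -0.1435, -0.2946, -0.1946, 0.728]
```

jog_arm:
  deltas:
    - [[-0.05,-0.04,-0.015,-0.03,0,0.04,0.3],[-0.094,-0.079,-0.03,-0.056,-0.003,0.08,0.0],[-0.15,-0.115,-0.046,-0.08,-0.01,0.135,-0.3],[-0.205,-0.155,-0.062,-0.105,-0.018,0.19,-0.4],[-0.26,-0.19,-0.077,-0.132,-0.026,0.245,-0.4],[-0.3,-0.235,-0.09,-0.16,-0.04,0.3,-0.4],[-0.345,-0.28,-0.105,-0.19,-0.055,0.355,-0.4],[-0.385,-0.323,-0.117,-0.215,-0.07,0.41,-0.4],[-0.42,-0.37,-0.126,-0.24,-0.095,0.46,-0.4],[-0.45,-0.415,-0.135,-0.265,-0.12,0.515,-0.4],[-0.48,-0.46,-0.144,-0.29,-0.14,0.57,-0.4],[-0.5,-0.49,-0.144,-0.293,-0.17,0.64,-0.4]]

```text
time_s: 1.15
tool_pos: [407.7, 202.2, 326.4]
tool_rot: [0.569, 0.782, 0.204, 0.151]
contact_force: [0.6, -0.1, 0.3]
gripper_width: 0.307
```

```bash
python3 - <<'E'
from h import *
o,R=obs()
im=ctrl.read_camera("wrist");cv2.imwrite("pics/w1.png",im)
np.save("w1.npy",np.array(ctrl.camera_info("wrist")["cam_to_world"]))
cv2.imwrite("pics/t1.png",ctrl.read_camera("top"))
E
```

```text
t 1.15 p [407.676 202.245 326.399] F [ 0.632 -0.104  0.321] w 26.7 j [-0.859 -0.496  0.096  2.103  0.301  1.081 -0.533]
[0.829 0.269 0.491] [ 0.468  0.147 -0.871]
```

View pics/w1.png

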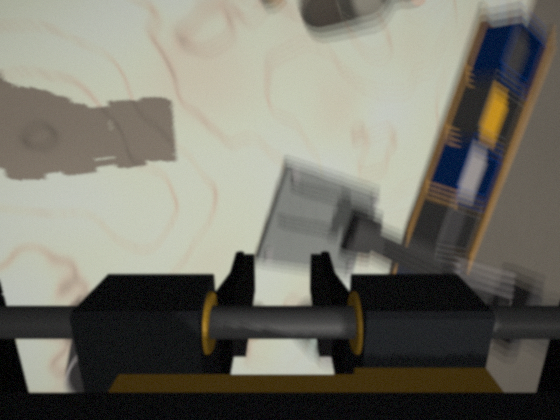

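```bash
cat >> h.py <<'E'
def interp(p0,R0,p1,R1,n,ease=False):
    s=np.arange(1,n+1)/n
    if ease: s=s*s*(3-2*s)
    sl=Slerp([0,1],Ro.concatenate([R0,R1]))
    return [(p0+(np.asarray(p1)-p0)*k,sl(k)) for k in s]
E
python3 - <<'E'
from h import *
o,R=obs();p=o["tool_pos"]
B=np.array([570,-189,81.4]);T=tool(-20.4,45);d=T.as_matrix()[:,2]
print(plane("top",286,255,95),B-85*d)
m=np.array([480,20,290.]);a=interp(p,R,m,tool(0,30),6)+interp(m,tool(0,30),B-85*d+[0,0,60],T,6)
rows(p,R,a)
E
```

```text
t 1.25 p [409.056 199.904 326.695] F [ 0.021  0.797 -0.185] w 26.2 j [-0.852 -0.494  0.094  2.101  0.301  1.083 -0.533]
[0.831 0.264 0.49 ] [ 0.468  0.143 -0.872]
[411.925  -6.985  95.   ] [ 513.666 -168.049  141.504]
[-0.0428, -0.0014, 0.0088, -0.0012, -0.0156, 0.0283]
[-0.0857, -0.0029, 0.0175, -0.0023, -0.0312, 0.0566]
[-0.1285, -0.0043, 0.0263, -0.0035, -0.0468, 0.085]
[-0.1713, -0.0057, 0.0351, -0.0047, -0.0624, 0.1133]
[-0.2141, -0.0072, 0.0438, -0.0058, -0.0779, 0.1416]
[-0.257, -0.0086, 0.0526, -0.007, -0.0935, 0.1699]
[-0.299, -0.023, 0.0673, -0.0335, -0.1201, 0.1981]
[-0.341, -0.0374, 0.0819, -0.06, -0.1466, 0.2262]
[-0.383, -0.0519, 0.0966, -0.0866, -0.1731, 0.2542]
[-0.4251, -0.0663, 0.1113, -0.1132, -0.1996, 0.2822]
[-0.4671, -0.0807, 0.1259, -0.14, -0.2261, 0.31]
[-0.5091, -0.0952, 0.1406, -0.1668, -0.2527, 0.3379]
```

jog_arm:
  deltas:
    - [[-0.043,-0.001,0.009,0,-0.016,0.028,-0.4],[-0.086,-0.003,0.018,0,-0.031,0.057,-0.4],[-0.129,-0.004,0.026,-0.003,-0.047,0.085,-0.4],[-0.171,-0.006,0.035,-0.005,-0.062,0.113,-0.4],[-0.214,-0.007,0.044,-0.006,-0.078,0.142,-0.4],[-0.257,-0.009,0.053,-0.007,-0.094,0.17,-0.4],[-0.3,-0.023,0.067,-0.034,-0.12,0.2,-0.4],[-0.34,-0.037,0.082,-0.06,-0.147,0.226,-0.4],[-0.383,-0.052,0.097,-0.087,-0.173,0.254,-0.4],[-0.425,-0.066,0.111,-0.113,-0.2,0.282,-0.4],[-0.467,-0.08,0.126,-0.14,-0.226,0.31,-0.4],[-0.509,-0.095,0.14,-0.167,-0.253,0.338,-0.4]]

```text
time_s: 2.25
tool_pos: [515.9, -162.2, 201.0]
tool_rot: [0.755, 0.531, 0.22, 0.314]
contact_force: [1.3, 0.5, -0.1]
gripper_width: 0.3
```

jog_arm:
  deltas:
    - [[0,0,0,0,0,0,-0.4],[0,0,0,0,0,0,-0.4],[0,0,0,0,0,0,-0.4]]

```text
time_s: 2.5
tool_pos: [516.1, -161.3, 201.7]
tool_rot: [0.755, 0.532, 0.219, 0.313]
contact_force: [-0.2, -0.6, 0.4]
gripper_width: 0.297
```

```bash
python3 - <<'E'
from h import *
o,R=obs()
np.save("w2.npy",np.array(ctrl.camera_info("wrist")["cam_to_world"]))
im=ctrl.read_camera("wrist");cv2.imwrite("pics/w2.png",im)
E
```

```text
t 2.5 p [ 516.105 -161.336  201.72 ] F [-0.191 -0.595  0.355] w 25.9 j [-0.138 -0.353  0.213  2.399  0.697  0.4   -0.805]
[ 0.667 -0.237  0.706] [ 0.664 -0.24  -0.708]
```

View pics/w2.png

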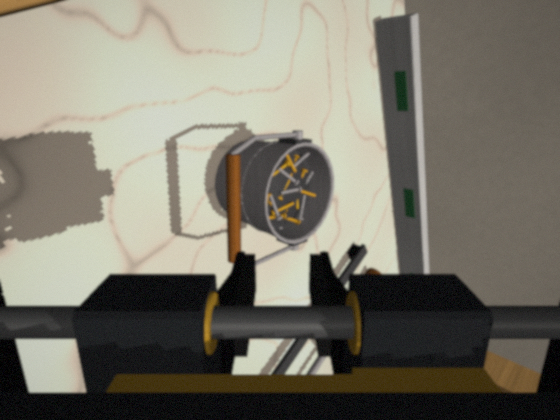

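Sharp view: the orange grip runs from (236,154) to (233,262), left of the pail mouth at (298,185).

```bash
python3 - <<'E'
from h import *
def load(k): return dict(intrinsics=ctrl.camera_info("wrist")["intrinsics"],cam_to_world=np.load(k))
w=load("w2.npy")
im=cv2.imread("pics/w2.png");t=cv2.imread("pics/top0.png");s=cv2.imread("pics/scene0.png")
def ends(im,x0,y0,x1,y1):
    h=cv2.cvtColor(im[y0:y1,x0:x1],cv2.COLOR_BGR2HSV)
    m=((h[...,0]<18)&(h[...,1]>(120))&(h[...,2]>50)).astype(np.uint8)
    n,l,st,c=cv2.connectedComponentsWithStats(m);k=1+np.argmax(st[1:,4])
    q=np.argwhere(l==k)[:,::-1].astype(float)+[x0,y0]
    c=q.mean(0);u=np.linalg.svd(q-c,full_matrices=False)[2][0];a=(q-c)@u
    return c,c+u*(a.min()-.0),c+u*(a.max()+.0),st[k]
W=ends(im,200,130,262,275);T=ends(t,320,200,362,230);S=ends(s,215,285,265,310)
print(W,T,S)
print(tri(("wrist",*W[0],w),("top",*T[0]),("scene",*S[0])),tri(("top",*T[0]),("scene",*S[0])),tri(("wrist",*W[0],w),("top",*T[0])),tri(("wrist",*W[0],w),("scene",*S[0])))
def srt(E,k): return sorted([E[1],E[2]],key=k)
w1=srt(W,lambda p:p[1]); t1=srt(T,lambda p:-p[0]); s1=srt(S,lambda p:p[0])
E=[tri(("wrist",*w1[i],w),("top",*t1[i]),("scene",*s1[i])) for i in (0,1)];print(E)
v=E[1][0]-E[0][0];print(np.linalg.norm(v),np.degrees(np.arctan2(-v[0],v[1])))
# rim in wrist
c=plane("wrist",298,185,85,w);print(c)
E
```

```text
(array([233.393, 204.214]), array([232.881, 153.95 ]), array([233.982, 262.   ]), array([  26,   24,   15,  109, 1316], dtype=int32)) (array([346.6, 218.2]), array([340.874, 215.244]), array([352.005, 220.99 ]), array([21, 15, 12,  7, 15], dtype=int32)) (array([239.709, 297.686]), array([255.261, 292.839]), array([224.793, 302.335]), array([10,  7, 31, 12, 86], dtype=int32))
(array([ 569.561, -196.546,   81.337]), [10.4, 15.44, 5.54]) (array([ 567.096, -201.213,   85.854]), [10.21, 10.21]) (array([ 575.755, -205.345,   62.325]), [11.9, 11.9]) (array([ 572.539, -189.049,   81.965]), [2.78, 2.78])
[(array([ 567.682, -203.635,   72.073]), [58.42, 29.84, 28.98]), (array([ 567.759, -185.264,  107.451]), [38.16, 2.64, 40.57])]
39.86417917053411 -0.24085183987521935
[ 646.889 -208.733   85.   ]
```

```bash
python3 - <<'E'
from h import *
w=dict(intrinsics=ctrl.camera_info("wrist")["intrinsics"],cam_to_world=np.load("w2.npy"))
A=[("wrist",235.5,154,w),("top",353.1,221.0),("scene",224.5,302.1)]
B=[("wrist",232.5,262.5,w),("top",328.8,210.2),("scene",256.3,292.6)]
for X in(A,B):
  print(tri(*X),tri(*X[:2]),tri(X[0],X[2]),tri(*X[1:]))
a=np.array([554,-232.4,83]);b=np.array([586,-146,80])
print(proj("wrist",a,w),proj("wrist",b,w),proj("wrist",[649.5,-219.5,85],w))
im=cv2.imread("pics/w2.png")
cv2.imwrite("pics/w2c.png",cv2.resize(im[110:290,160:360],None,fx=3.3,fy=3.3,interpolation=cv2.INTER_CUBIC))
E
```

```text
(array([ 568.062, -205.271,   74.743]), [59.93, 31.8, 28.57]) (array([ 585.073, -199.579,   54.156]), [45.55, 45.55]) (array([ 573.239, -189.864,   72.862]), [44.11, 44.11]) (array([ 554.258, -232.043,   83.497]), [1.4, 1.4])
(array([ 570.528, -167.21 ,  110.379]), [52.25, 25.76, 32.09]) (array([ 533.122, -146.209,  184.281]), [29.99, 29.99]) (array([ 569.053, -183.197,  108.246]), [40.98, 40.98]) (array([ 586.32 , -145.494,   78.892]), [0.14, 0.14])
[232.949 260.493] [226.959 153.254] [302.09  193.155]
```

View pics/w2c.png

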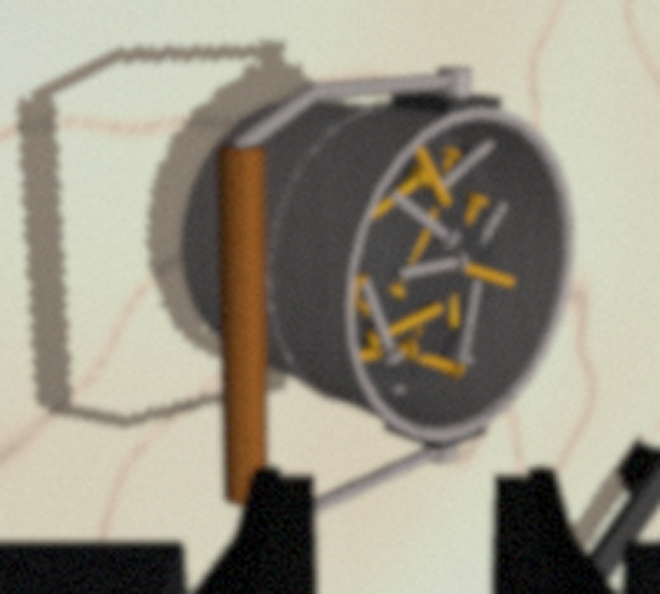

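```bash
python3 - <<'E'
from h import *
w=dict(intrinsics=ctrl.camera_info("wrist")["intrinsics"],cam_to_world=np.load("w2.npy"))
B=[("wrist",233.3,154.2,w),("top",328.8,210.2),("scene",256.3,292.6)]
A=[("wrist",233.9,261.2,w),("top",353.1,221.0),("scene",224.5,302.1)]
C=[]
for X in(A,B):
  r=tri(*X);C.append(r[0]);print(r,tri(*X[:2]),tri(X[0],X[2]),tri(*X[1:]))
v=C[1]-C[0];print((C[0]+C[1])/2,np.linalg.norm(v),np.degrees(np.arctan2(-v[0],v[1])))
# ears in wrist at z75: crop (455,80) and (440,455)
e1=plane("wrist",160+455/3.3-.4,110+82/3.3-.4,75,w);e2=plane("wrist",160+443/3.3-.4,110+450/3.3-.4,75,w)
print(e1,e2,(e1+e2)/2,np.degrees(np.arctan2(-(e1-e2)[0],(e1-e2)[1])))
# rim ellipse
rc=plane("wrist",160+462/3.3-.4,110+275/3.3-.4,85,w);print(rc)
for X in [(566,240),(360,310),(490,108),(420,435)]: print(plane("wrist",160+X[0]/3.3-.4,110+X[1]/3.3-.4,85,w))
E
```

```text
(array([ 554.208, -232.289,   84.029]), [0.5, 1.19, 1.64]) (array([ 553.718, -232.982,   83.993]), [0.38, 0.38]) (array([ 554.635, -231.827,   84.249]), [1.05, 1.05]) (array([ 554.258, -232.043,   83.497]), [1.4, 1.4])
(array([ 587.505, -146.666,   82.842]), [2.01, 2.52, 1.1]) (array([ 583.36 , -144.294,   92.081]), [0.23, 0.23]) (array([ 589.096, -147.802,   83.606]), [0.09, 0.09]) (array([ 586.32 , -145.494,   78.892]), [0.14, 0.14])
[ 570.856 -189.477   83.436] 91.87671778247801 -21.25021107020291
[ 671.184 -168.102   75.   ] [ 629.312 -274.943   75.   ] [ 650.248 -221.522   75.   ] -21.400447420861223
[ 646.389 -217.421   85.   ]
[ 693.729 -231.893   85.   ]
[ 607.015 -205.584   85.   ]
[ 672.793 -176.076   85.   ]
[ 614.555 -254.642   85.   ]
```

```bash
cat >> h.py <<'E'
AZ=-21.
E_=np.array([np.cos(np.radians(AZ)),np.sin(np.radians(AZ)),0]);Zv=np.array([0,0,1.])
H=np.array([650.2,-220.,75.])
def bar(q): return H+85*(-np.sin(q)*E_+np.cos(q)*Zv)
E
python3 - <<'E'
from h import *
o,R=obs();p=o["tool_pos"]
B=np.array([570.9,-189.5,83.4]);T=tool(AZ,45);d=T.as_matrix()[:,2]
print(B,bar(1.47))
a=interp(p,R,B-45*d,T,3)+interp(B-45*d,T,B-12*d,T,2)
print([x[0] for x in a])
rows(p,R,a)
E
```

```text
t 2.55 p [ 516.523 -160.807  202.36 ] F [ 0.467  0.528 -0.054] w 26.1 j [-0.139 -0.353  0.213  2.398  0.697  0.399 -0.806]
[ 0.667 -0.236  0.707] [ 0.665 -0.239 -0.707]
[ 570.9 -189.5   83.4] [ 571.248 -189.693   83.553]
[array([ 524.747, -166.57 ,  173.313]), array([ 532.97 , -172.334,  144.267]), array([ 541.194, -178.097,  115.22 ]), array([ 552.086, -182.278,  103.553]), array([ 562.978, -186.459,   91.885])]
[-0.0035, -0.0183, 0.0365, -0.0001, -0.0032, 0.0039]
[-0.0069, -0.0365, 0.0731, -0.0001, -0.0063, 0.0078]
[-0.0104, -0.0548, 0.1096, -0.0002, -0.0095, 0.0117]
[-0.0107, -0.0548, 0.1316, -0.0002, -0.0095, 0.0117]
[-0.011, -0.0548, 0.1536, -0.0002, -0.0095, 0.0117]
```

Move to the pre-insertion pose, with the fingertips still short of the bar, then check.

jog_arm:
  deltas:
    - [[-0.003,-0.015,0.03,0,-0.003,0.004,-0.4],[-0.006,-0.032,0.065,0,-0.006,0.008,-0.4],[-0.009,-0.048,0.095,0,-0.01,0.012,-0.4],[-0.0105,-0.0548,0.11,0,-0.01,0.012,-0.4],[-0.0105,-0.0548,0.11,0,-0.01,0.012,-0.4],[-0.0105,-0.0548,0.11,0,-0.01,0.012,-0.4],[-0.0105,-0.0548,0.11,0,-0.01,0.012,-0.4]]

```text
time_s: 3.13
tool_pos: [541.1, -178.6, 114.4]
tool_rot: [0.762, 0.523, 0.216, 0.316]
contact_force: [0.6, -0.1, -0.7]
gripper_width: 0.298
```

```bash
python3 - <<'E'
from h import *
o,R=obs();p=o["tool_pos"]
w=ctrl.camera_info("wrist");im=ctrl.read_camera("wrist");s=ctrl.read_camera("scene")
B=np.array([570.9,-189.5,83.4]);T=R.as_matrix();d=B-p
print("bar in tool",R.inv().apply(d))
for q in(-45,45):
    print(proj("wrist",B+q*np.array([.358,.934,0]),w))
cv2.imwrite("pics/w3.png",np.hstack([cv2.resize(im[60:340,130:430],(420,392)),cv2.resize(s[250:360,200:305],(374,392),interpolation=cv2.INTER_CUBIC)]))
E
```

```text
t 3.13 p [ 541.07  -178.631  114.361] F [ 0.624 -0.114 -0.671] w 26.0 j [ 0.243 -0.066 -0.102  2.411  1.411  0.157 -1.574]
[ 0.661 -0.253  0.706] [ 0.659 -0.255 -0.708]
bar in tool [ 0.622  0.594 44.337]
[281.826 302.183]
[281.49  163.117]
```

View pics/w3.png

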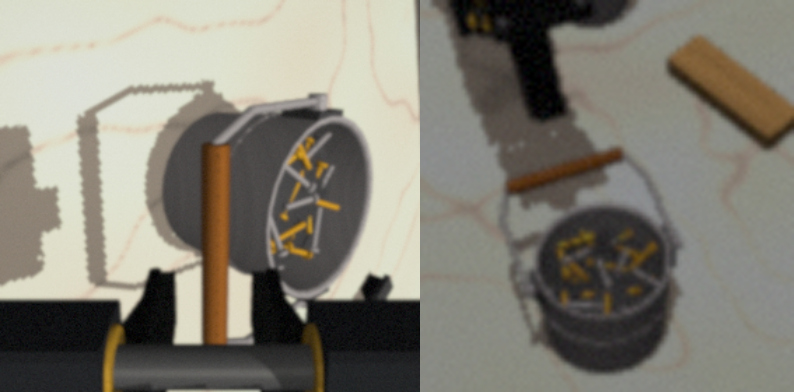

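The bar is centred between the fingers, within about 1 mm of the prediction, so I'll insert.

jog_arm:
  deltas:
    - [[0,0,0.015,0,0,0,-0.4],[0,0,0.03,0,0,0,-0.4],[0,0,0.045,0,0,0,-0.4],[0,0,0.06,0,0,0,-0.4],[0,0,0.07,0,0,0,-0.4],[0,0,0.075,0,0,0,-0.4],[0,0,0.075,0,0,0,-0.4],[0,0,0.075,0,0,0,-0.4]]

```text
time_s: 3.9
tool_pos: [578.2, -193.6, 75.5]
tool_rot: [0.762, 0.522, 0.216, 0.316]
contact_force: [-0.6, -0.4, -0.3]
gripper_width: 0.297
```

```bash
python3 - <<'E'
from h import *
o,R=obs();p=o["tool_pos"]
im=ctrl.read_camera("wrist");s=ctrl.read_camera("scene")
B=np.array([570.9,-189.5,83.4])
print("bar in tool",R.inv().apply(B-p))
cv2.imwrite("pics/w4.png",np.hstack([cv2.resize(im[60:340,130:430],(420,392)),cv2.resize(s[250:360,200:305],(374,392),interpolation=cv2.INTER_CUBIC)]))
E
```

```text
t 3.9 p [ 578.217 -193.56    75.483] F [-0.619 -0.402 -0.288] w 25.8 j [ 0.28   0.114 -0.118  2.344  2.105  0.18  -2.249]
[ 0.659 -0.254  0.708] [ 0.66  -0.256 -0.707]
bar in tool [  1.141  -0.253 -11.46 ]
```

View pics/w4.png

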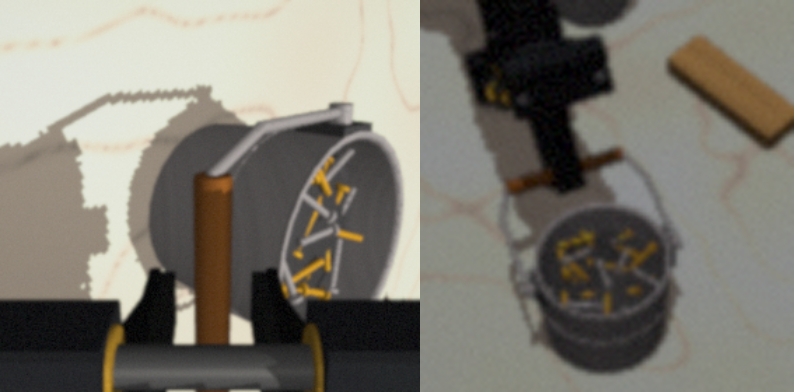

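Bar is between the fingers with 1 mm centring. Now the swing: I'll compute the arc.

```bash
cat > swing.py <<'E'
from h import *
import sys
q0,q1,c0,c1,n,dep=map(float,sys.argv[1:7]);n=int(n)
o,R=obs();p=o["tool_pos"]
a=[]
for k in range(1,n+1):
    s=k/n;q=q0+(q1-q0)*s;c=min(c1,c0+(c1-c0)*k/4)
    T=tool(AZ,45-20*(1-max(q,0)/1.47));M=T.as_matrix()
    a.append((bar(q)+c*M[:,1]+dep*M[:,2],T))
print(a[-1][0]);rows(p,R,a)
E
python3 swing.py 1.47 0.95 0 7 12 12
```

```text
t 4.0 p [ 577.951 -193.599   75.373] F [-0.047  0.638  0.898] w 26.5 j [ 0.281  0.114 -0.118  2.344  2.107  0.18  -2.25 ]
[ 0.659 -0.255  0.708] [ 0.66  -0.256 -0.707]
[ 597.693 -199.844  119.28 ]
[0.0017, 0.0065, -0.0019, 0.007, 0.0014, -0.0011]
[0.0017, 0.0127, -0.0047, 0.0135, 0.0014, -0.0011]
[0.0017, 0.019, -0.0073, 0.0201, 0.0014, -0.0011]
[0.0017, 0.0254, -0.0096, 0.0266, 0.0014, -0.0011]
[0.0017, 0.0295, -0.0118, 0.0332, 0.0014, -0.0011]
[0.0017, 0.0338, -0.0138, 0.0397, 0.0014, -0.0011]
[0.0017, 0.0382, -0.0157, 0.0463, 0.0014, -0.0011]
[0.0017, 0.0426, -0.0173, 0.0528, 0.0014, -0.0011]
[0.0017, 0.0471, -0.0188, 0.0594, 0.0014, -0.0011]
[0.0017, 0.0516, -0.02, 0.0659, 0.0014, -0.0011]
[0.0017, 0.0562, -0.021, 0.0725, 0.0014, -0.0011]
[0.0017, 0.0609, -0.0219, 0.079, 0.0014, -0.0011]
```

jog_arm:
  deltas:
    - [[0.001,0.0065,-0.002,0.007,0,0,-0.4],[0.002,0.0127,-0.0047,0.0135,0,0,-0.4],[0.002,0.019,-0.0073,0.02,0,0,-0.4],[0.002,0.0254,-0.0096,0.0266,0,0,-0.4],[0.002,0.0295,-0.0118,0.033,0,0,-0.4],[0.002,0.034,-0.0138,0.04,0,0,-0.4],[0.002,0.038,-0.0157,0.046,0,0,-0.4],[0.002,0.0425,-0.0173,0.053,0,0,-0.4],[0.002,0.047,-0.0188,0.0595,0,0,-0.4],[0.002,0.0516,-0.02,0.066,0,0,-0.4],[0.002,0.056,-0.021,0.0725,0,0,-0.4],[0.002,0.061,-0.022,0.079,0,0,-0.4]]

```text
time_s: 5.0
tool_pos: [597.3, -199.5, 118.9]
tool_rot: [0.78, 0.535, 0.183, 0.267]
contact_force: [-0.0, -0.0, -0.1]
gripper_width: 0.299
```

```bash
cat > look.py <<'E'
from h import *
import sys
n=sys.argv[1]
o,R=obs();p=o["tool_pos"]
im=ctrl.read_camera("wrist");s=ctrl.read_camera("scene")
cv2.imwrite(f"pics/{n}.png",np.hstack([cv2.resize(im[60:340,130:430],(420,392)),cv2.resize(s[250:360,200:305],(374,392),interpolation=cv2.INTER_CUBIC)]))
E
python3 look.py w5
```

```text
t 5.0 p [ 597.305 -199.457  118.92 ] F [-0.014 -0.033 -0.125] w 26.0 j [ 0.316  0.076 -0.131  2.177  0.475  0.265 -0.601]
[ 0.737 -0.285  0.613] [ 0.572 -0.221 -0.79 ]
```

View pics/w5.png

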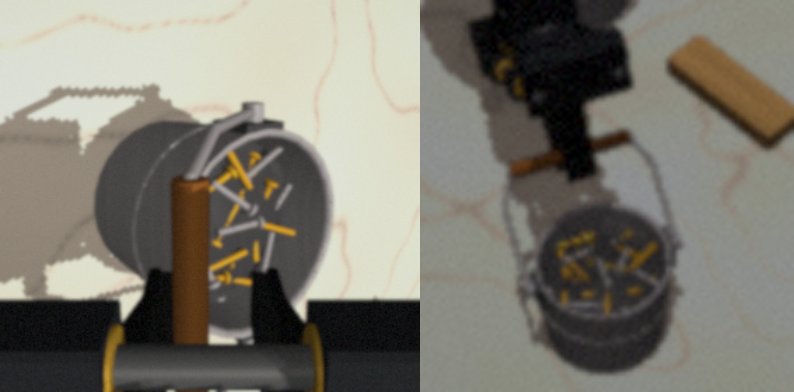

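The bar rests on the lower finger and is rising. The pail hasn't moved in the scene view. Continue.

```bash
python3 swing.py 0.95 0.45 7 7 12 12
```

```text
t 5.1 p [ 598.225 -199.837  119.814] F [-0.051 -0.008  1.062] w 25.8 j [ 0.316  0.076 -0.131  2.175  0.478  0.265 -0.604]
[ 0.735 -0.285  0.615] [ 0.574 -0.222 -0.789]
[ 627.068 -211.121  144.883]
[-0.0003, 0.0034, -0.001, 0.0066, 0.0009, -0.0016]
[-0.0002, 0.0079, -0.002, 0.0129, 0.0009, -0.0016]
[-0.0002, 0.0124, -0.0027, 0.0192, 0.0009, -0.0016]
[-0.0002, 0.0169, -0.0033, 0.0255, 0.0009, -0.0016]
[-0.0002, 0.0214, -0.0037, 0.0318, 0.0009, -0.0016]
[-0.0002, 0.026, -0.0039, 0.0381, 0.0009, -0.0016]
[-0.0002, 0.0305, -0.0039, 0.0444, 0.0009, -0.0016]
[-0.0002, 0.0351, -0.0037, 0.0507, 0.0009, -0.0016]
[-0.0002, 0.0396, -0.0033, 0.0569, 0.0009, -0.0016]
[-0.0002, 0.0441, -0.0027, 0.0632, 0.0009, -0.0017]
[-0.0001, 0.0487, -0.0019, 0.0695, 0.0009, -0.0017]
[-0.0001, 0.0531, -0.001, 0.0758, 0.0008, -0.0017]
```

jog_arm:
  deltas:
    - [[0,0.0034,-0.001,0.0066,0,0,-0.4],[0,0.008,-0.002,0.013,0,-0.001,-0.4],[0,0.0124,-0.0027,0.019,0,-0.0015,-0.4],[0,0.017,-0.0033,0.0255,0,-0.0015,-0.4],[0,0.0214,-0.0037,0.032,0,-0.0015,-0.4],[0,0.026,-0.0039,0.038,0,-0.0015,-0.4],[0,0.0305,-0.0039,0.0444,0,-0.0015,-0.4],[0,0.035,-0.0037,0.0507,0,-0.0015,-0.4],[0,0.0396,-0.0033,0.057,0,-0.0015,-0.4],[0,0.044,-0.0027,0.063,0,-0.0015,-0.4],[0,0.0487,-0.0019,0.0695,0,-0.0015,-0.4],[0,0.053,-0.001,0.076,0,-0.0015,-0.4]]

```text
time_s: 6.1
tool_pos: [626.7, -211.2, 143.4]
tool_rot: [0.794, 0.546, 0.15, 0.22]
contact_force: [-0.6, -0.5, 0.5]
gripper_width: 0.298
```

```bash
python3 swing.py 0.45 0.0 7 7 12 12
```

```text
t 6.1 p [ 626.652 -211.161  143.411] F [-0.639 -0.528  0.518] w 25.9 j [ 0.379  0.146 -0.178  1.978  0.228  0.496 -0.328]
[ 0.801 -0.307  0.514] [ 0.479 -0.186 -0.858]
[ 660.857 -224.091  152.083]
[0.0002, 0.0055, -0.0009, 0.0037, 0.0013, -0.0001]
[0.0003, 0.0096, -0.0002, 0.0094, 0.0013, -0.0001]
[0.0003, 0.0136, 0.0007, 0.015, 0.0013, -0.0001]
[0.0003, 0.0176, 0.0017, 0.0207, 0.0013, -0.0001]
[0.0003, 0.0216, 0.0029, 0.0264, 0.0013, -0.0001]
[0.0003, 0.0255, 0.0042, 0.0321, 0.0013, -0.0001]
[0.0003, 0.0294, 0.0056, 0.0377, 0.0013, -0.0001]
[0.0003, 0.0332, 0.0073, 0.0434, 0.0013, -0.0001]
[0.0003, 0.0369, 0.009, 0.0491, 0.0013, -0.0001]
[0.0003, 0.0406, 0.0109, 0.0547, 0.0013, -0.0001]
[0.0003, 0.0442, 0.013, 0.0604, 0.0013, -0.0002]
[0.0003, 0.0478, 0.0152, 0.0661, 0.0013, -0.0002]
```

jog_arm:
  deltas:
    - [[0,0.005,-0.0009,0.0037,0,0,-0.4],[0,0.0095,-0.0002,0.0094,0,0,-0.4],[0,0.0136,0.0007,0.015,0,0,-0.4],[0,0.0176,0.0017,0.0207,0,0,-0.4],[0,0.0216,0.0029,0.0264,0,0,-0.4],[0,0.0255,0.0042,0.032,0,0,-0.4],[0,0.0294,0.0056,0.0377,0,0,-0.4],[0,0.0332,0.0073,0.0434,0,0,-0.4],[0,0.037,0.009,0.049,0,0,-0.4],[0,0.0406,0.011,0.0547,0,0,-0.4],[0,0.0442,0.013,0.06,0,0,-0.4],[0,0.0478,0.0152,0.066,0,0,-0.4]]

```text
time_s: 7.1
tool_pos: [660.7, -224.3, 151.9]
tool_rot: [0.805, 0.553, 0.122, 0.179]
contact_force: [0.2, 0.1, -0.8]
gripper_width: 0.302
```

```bash
python3 look.py w6; python3 - <<'E'
from h import *
cv2.imwrite("pics/w6f.png",ctrl.read_camera("wrist"))
for q in (0,.1,-.1): print(q,[proj("wrist",bar(q)+k*np.array([.358,.934,0])) for k in(-46,46)],proj("scene",bar(q)))
o,R=obs();print(R.inv().apply(bar(0)-o["tool_pos"]))
E
```

```text
t 7.1 p [ 660.741 -224.265  151.875] F [ 0.193  0.112 -0.828] w 26.3 j [ 0.391  0.258 -0.182  1.784  0.172  0.678 -0.253]
[ 0.846 -0.325  0.423] [ 0.394 -0.153 -0.906]
0 [array([266.727, 366.252]), array([263.391, 185.971])] [250.422 303.998]
0.1 [array([250.354, 370.935]), array([243.941, 187.871])] [249.245 301.52 ]
-0.1 [array([281.848, 360.666]), array([281.252, 183.728])] [251.619 306.704]
t 7.25 p [ 660.803 -224.216  151.871] F [-0.44   0.094 -0.1  ] w 26.2 j [ 0.391  0.257 -0.182  1.784  0.173  0.677 -0.254]
[ 0.846 -0.325  0.423] [ 0.395 -0.154 -0.906]
[  0.111  -6.894 -12.196]
```

View pics/w6.png

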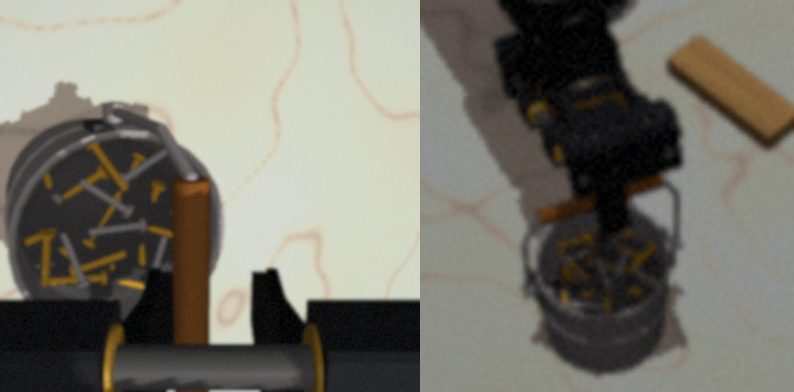

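The bail is upright: the bar end is at about (267,190) against (263,186) predicted for q=0. Now centre the fingers, go a little deeper and close gently.

jog_arm:
  deltas:
    - [[0,-0.003,0.002,0,0,0,-0.4],[0,-0.006,0.004,0,0,0,-0.4],[0,-0.0088,0.0067,0,0,0,-0.4],[0,-0.0088,0.0067,0,0,0,-0.5],[0,-0.0088,0.0067,0,0,0,-0.6],[0,-0.0088,0.0067,0,0,0,-0.68],[0,-0.0088,0.0067,0,0,0,-0.74],[0,-0.0088,0.0067,0,0,0,-0.8],[0,-0.0088,0.0067,0,0,0,-0.9],[0,-0.0088,0.0067,0,0,0,-1],[0,-0.0088,0.0067,0,0,0,-1],[0,-0.0088,0.0067,0,0,0,-1]]
  squeeze: 4

```text
time_s: 8.25
tool_pos: [657.0, -222.9, 144.8]
tool_rot: [0.805, 0.553, 0.122, 0.179]
contact_force: [-1.4, 0.1, 1.5]
gripper_width: 0.135
```

```bash
python3 look.py w7
```

```text
t 8.25 p [ 657.036 -222.862  144.799] F [-1.379  0.097  1.525] w 11.8 j [ 0.39   0.256 -0.181  1.802  0.176  0.66  -0.259]
[ 0.845 -0.325  0.424] [ 0.395 -0.154 -0.906]
```

View pics/w7.png

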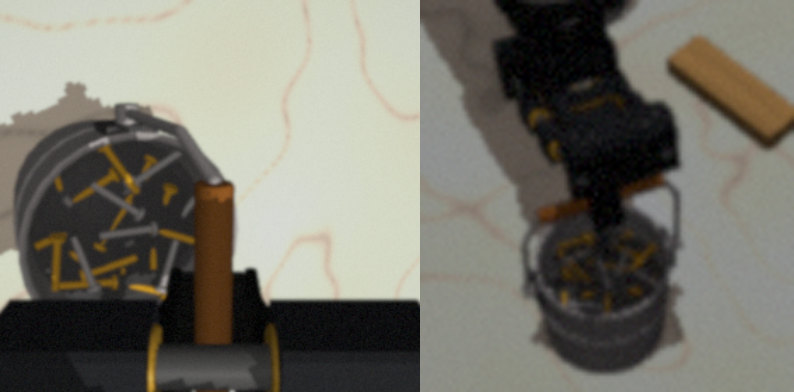

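jog_arm:
  deltas:
    - [[0,0,0,0,0,0,-1],[0,0,0,0,0,0,-1],[0,0,0,0,0,0,-1],[0,0.0005,-0.001,0,0,0,-1],[0,0.001,-0.0022,0,0,0,-1],[0,0.002,-0.0043,0,0,0,-1],[0,0.003,-0.0065,0,0,0,-1],[0,0.005,-0.0108,0,0,0,-1],[0,0.007,-0.015,0,0,0,-1],[0,0.01,-0.0215,0,0,0,-1],[0,0.013,-0.028,0,0,0,-1],[0,0.016,-0.0345,0,0,0,-1]]
  squeeze: 35

```text
time_s: 9.35
tool_pos: [656.9, -222.7, 173.9]
tool_rot: [0.805, 0.553, 0.122, 0.179]
contact_force: [-0.7, -0.3, -3.4]
gripper_width: 0.125
```

```bash
python3 look.py w8
```

```text
t 9.35 p [ 656.931 -222.72   173.934] F [-0.746 -0.3   -3.408] w 10.8 j [ 0.395  0.227 -0.186  1.772  0.159  0.718 -0.242]
[ 0.845 -0.325  0.424] [ 0.395 -0.154 -0.906]
```

View pics/w8.png

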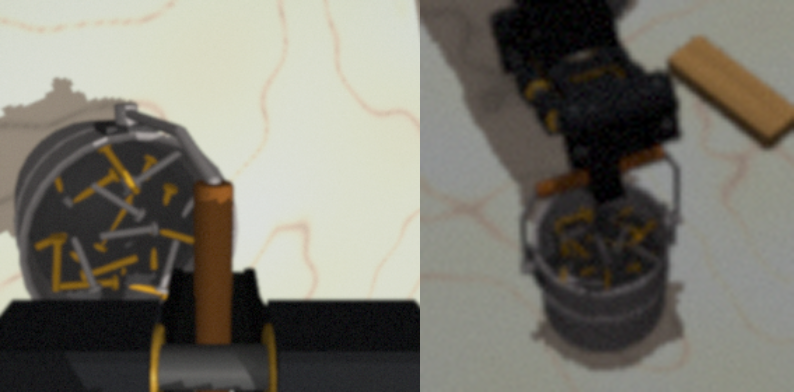

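Pail is hanging freely (about 3.4 N). Raise it first.

```bash
python3 - <<'E'
from h import *
o,R=obs();p=o["tool_pos"]
rows(p,R,interp(p,R,[620,-190,315],tool(-21,25),12,True))
E
```

```text
t 9.45 p [ 657.533 -222.902  174.851] F [ 0.347 -0.391 -4.16 ] w 10.6 j [ 0.395  0.227 -0.186  1.771  0.159  0.717 -0.242]
[ 0.845 -0.325  0.426] [ 0.397 -0.154 -0.905]
[0.0004, 0.0005, -0.0039, 0.0, 0.0, -0.0]
[0.0017, 0.0017, -0.0145, 0.0002, 0.0001, -0.0]
[0.0035, 0.0036, -0.0306, 0.0003, 0.0002, -0.0]
[0.0059, 0.006, -0.0507, 0.0005, 0.0003, -0.0001]
[0.0085, 0.0087, -0.0736, 0.0008, 0.0004, -0.0001]
[0.0113, 0.0115, -0.0979, 0.0011, 0.0006, -0.0001]
[0.0141, 0.0144, -0.1221, 0.0013, 0.0007, -0.0002]
[0.0168, 0.0171, -0.145, 0.0016, 0.0008, -0.0002]
[0.0191, 0.0194, -0.1651, 0.0018, 0.001, -0.0002]
[0.021, 0.0213, -0.1812, 0.002, 0.0011, -0.0002]
[0.0222, 0.0226, -0.1919, 0.0021, 0.0011, -0.0002]
[0.0227, 0.023, -0.1957, 0.0021, 0.0011, -0.0003]
```

jog_arm:
  deltas:
    - [[0.0004,0.0005,-0.004,0,0,0,-1],[0.0017,0.0017,-0.0145,0,0,0,-1],[0.0035,0.0036,-0.0306,0,0,0,-1],[0.006,0.006,-0.05,0,0,0,-1],[0.0085,0.0087,-0.0736,0,0,0,-1],[0.0113,0.0115,-0.098,0,0,0,-1],[0.0141,0.0144,-0.122,0,0,0,-1],[0.0168,0.0171,-0.145,0,0,0,-1],[0.019,0.0194,-0.165,0,0,0,-1],[0.021,0.0213,-0.181,0,0,0,-1],[0.0222,0.0226,-0.192,0,0,0,-1],[0.0227,0.023,-0.196,0,0,0,-1]]

```text
time_s: 10.45
tool_pos: [619.7, -189.5, 315.7]
tool_rot: [0.804, 0.553, 0.123, 0.18]
contact_force: [-0.2, -0.5, -4.3]
gripper_width: 0.126
```

```bash
python3 - <<'E'
from h import *
o,R=obs();p=o["tool_pos"]
rows(p,R,interp(p,R,[485,170,318],tool(-1,25),24,True)[:12])
print();rows(p,R,interp(p,R,[485,170,318],tool(-1,25),24,True)[12:])
E
```

```text
t 10.45 p [ 619.681 -189.475  315.68 ] F [-0.206 -0.477 -4.323] w 11.0 j [ 0.387  0.037 -0.209  1.682  0.106  0.992 -0.226]
[ 0.845 -0.324  0.426] [ 0.397 -0.154 -0.905]
[0.0019, -0.0015, -0.0007, 0.0, 0.0005, -0.001]
[0.0075, -0.006, -0.0029, 0.0, 0.0019, -0.004]
[0.0165, -0.0131, -0.0064, 0.0001, 0.0041, -0.0086]
[0.0284, -0.0227, -0.011, 0.0001, 0.0071, -0.0149]
[0.0429, -0.0343, -0.0166, 0.0002, 0.0107, -0.0226]
[0.0598, -0.0478, -0.0231, 0.0003, 0.0149, -0.0314]
[0.0787, -0.0629, -0.0304, 0.0004, 0.0196, -0.0414]
[0.0993, -0.0793, -0.0383, 0.0005, 0.0247, -0.0522]
[0.1211, -0.0968, -0.0468, 0.0006, 0.0301, -0.0637]
[0.144, -0.115, -0.0556, 0.0007, 0.0358, -0.0757]
[0.1676, -0.1338, -0.0647, 0.0009, 0.0417, -0.0881]
[0.1914, -0.1529, -0.0739, 0.001, 0.0476, -0.1006]

[0.2153, -0.172, -0.0832, 0.0011, 0.0536, -0.1132]
[0.2388, -0.1908, -0.0923, 0.0012, 0.0594, -0.1256]
[0.2617, -0.2091, -0.1011, 0.0013, 0.0651, -0.1376]
[0.2836, -0.2265, -0.1096, 0.0015, 0.0706, -0.1491]
[0.3042, -0.2429, -0.1175, 0.0016, 0.0757, -0.1599]
[0.323, -0.258, -0.1248, 0.0017, 0.0804, -0.1698]
[0.3399, -0.2715, -0.1313, 0.0017, 0.0846, -0.1787]
[0.3545, -0.2832, -0.1369, 0.0018, 0.0882, -0.1864]
[0.3664, -0.2927, -0.1415, 0.0019, 0.0912, -0.1926]
[0.3753, -0.2998, -0.145, 0.0019, 0.0934, -0.1973]
[0.3809, -0.3043, -0.1471, 0.002, 0.0948, -0.2002]
[0.3829, -0.3058, -0.1479, 0.002, 0.0953, -0.2013]
```

jog_arm:
  deltas:
    - [[0.002,-0.0015,-0.0007,0,0.0005,-0.001,-1],[0.0075,-0.006,-0.003,0,0.002,-0.004,-1],[0.0165,-0.013,-0.0064,0,0.004,-0.0086,-1],[0.0284,-0.0227,-0.011,0,0.007,-0.015,-1],[0.043,-0.0343,-0.0166,0,0.0107,-0.0226,-1],[0.06,-0.048,-0.023,0,0.015,-0.0314,-1],[0.0787,-0.063,-0.0304,0,0.0196,-0.0414,-1],[0.0993,-0.0793,-0.0383,0,0.0247,-0.0522,-1],[0.121,-0.097,-0.0468,0,0.03,-0.0637,-1],[0.144,-0.115,-0.0556,0,0.036,-0.0757,-1],[0.1676,-0.134,-0.0647,0,0.0417,-0.088,-1],[0.1914,-0.153,-0.074,0.001,0.0476,-0.1,-1]]

```text
time_s: 11.45
tool_pos: [551.1, -7.5, 315.1]
tool_rot: [0.753, 0.621, 0.137, 0.167]
contact_force: [0.4, 0.3, -4.9]
gripper_width: 0.123
```

```bash
python3 - <<'E'
from h import *
p=np.array([ 619.681,-189.475,315.68 ]);R=Ro.from_matrix(np.c_[np.cross([0.845,-.324,.426],[.397,-.154,-.905]),[0.845,-.324,.426],[.397,-.154,-.905]])
a=interp(p,R,[485,170,318],tool(-1,25),24,True)
print(a[11][0]);rows(a[11][0],a[11][1],a[12:]);obs()
E
```

```text
[552.341  -9.737 316.84 ]
[0.0272, -0.015, -0.0073, 0.0001, 0.0059, -0.0125]
[0.054, -0.0299, -0.0145, 0.0003, 0.0118, -0.0249]
[0.0801, -0.0443, -0.0214, 0.0004, 0.0175, -0.0369]
[0.105, -0.058, -0.0281, 0.0005, 0.0229, -0.0484]
[0.1284, -0.071, -0.0344, 0.0006, 0.028, -0.0592]
[0.1499, -0.0829, -0.0401, 0.0007, 0.0327, -0.0691]
[0.1692, -0.0935, -0.0453, 0.0008, 0.0369, -0.078]
[0.1858, -0.1027, -0.0497, 0.0009, 0.0406, -0.0856]
[0.1993, -0.1102, -0.0534, 0.0009, 0.0435, -0.0919]
[0.2095, -0.1158, -0.0561, 0.001, 0.0457, -0.0966]
[0.2159, -0.1193, -0.0578, 0.001, 0.0471, -0.0995]
[0.2181, -0.1205, -0.0584, 0.001, 0.0476, -0.1005]
t 11.45 p [551.053  -7.521 315.088] F [ 0.391  0.313 -4.877] w 10.7 j [ 0.26  -0.173 -0.368  1.871  0.078  1.017 -0.334]
[ 0.89  -0.172  0.422] [ 0.414 -0.081 -0.906]
```

jog_arm:
  deltas:
    - [[0.027,-0.015,-0.007,0,0.006,-0.0125,-1],[0.054,-0.03,-0.0145,0,0.012,-0.025,-1],[0.08,-0.044,-0.0214,0,0.0175,-0.037,-1],[0.105,-0.058,-0.028,0,0.023,-0.0484,-1],[0.128,-0.071,-0.0344,0,0.028,-0.059,-1],[0.15,-0.083,-0.04,0,0.0327,-0.069,-1],[0.169,-0.0935,-0.0453,0,0.037,-0.078,-1],[0.186,-0.1027,-0.05,0,0.0406,-0.0856,-1],[0.199,-0.11,-0.0534,0,0.0435,-0.092,-1],[0.2095,-0.116,-0.056,0,0.0457,-0.0966,-1],[0.216,-0.119,-0.058,0,0.047,-0.0995,-1],[0.218,-0.1205,-0.0584,0.001,0.0476,-0.1,-1]]

```text
time_s: 12.45
tool_pos: [485.0, 170.4, 316.6]
tool_rot: [0.697, 0.684, 0.151, 0.153]
contact_force: [0.5, 0.2, -4.1]
gripper_width: 0.125
```

jog_arm:
  deltas:
    - [[0,0,0,0,0,0,-1],[0,0,0,0,0,0,-1],[0,0,0,0,0,0,-1],[0,0,0,0,0,0,-1]]

```text
time_s: 12.78
tool_pos: [485.3, 169.1, 316.4]
tool_rot: [0.698, 0.683, 0.151, 0.153]
contact_force: [0.6, 0.1, -3.4]
gripper_width: 0.127
```

```bash
python3 - <<'E'
from h import *
o,R=obs()
np.save("w9.npy",np.array(ctrl.camera_info("wrist")["cam_to_world"]))
for n in ("wrist","top","scene"): cv2.imwrite(f"pics/{n}9.png",ctrl.read_camera(n))
t=cv2.imread("pics/top9.png");s=cv2.imread("pics/scene9.png")
cv2.imwrite("pics/c9.png",np.hstack([cv2.resize(t[110:240,190:310],(396,429),interpolation=cv2.INTER_CUBIC),cv2.resize(s[160:290,310:430],(396,429),interpolation=cv2.INTER_CUBIC)]))
E
```

```text
t 12.78 p [485.27  169.097 316.41 ] F [ 0.584  0.089 -3.376] w 11.1 j [ 0.128 -0.257 -0.584  1.91   0.066  1.061 -0.511]
[ 0.907 -0.019  0.42 ] [ 0.42  -0.007 -0.907]
```

View pics/wrist9.png

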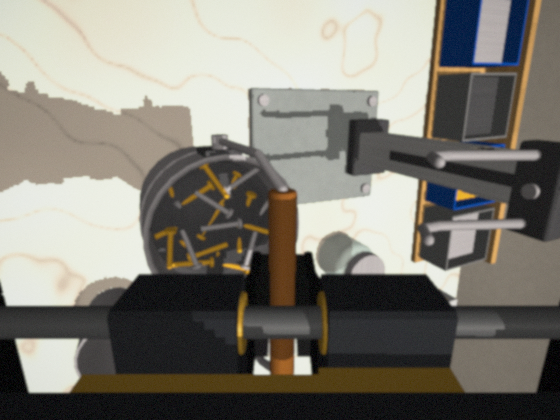

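View pics/c9.png

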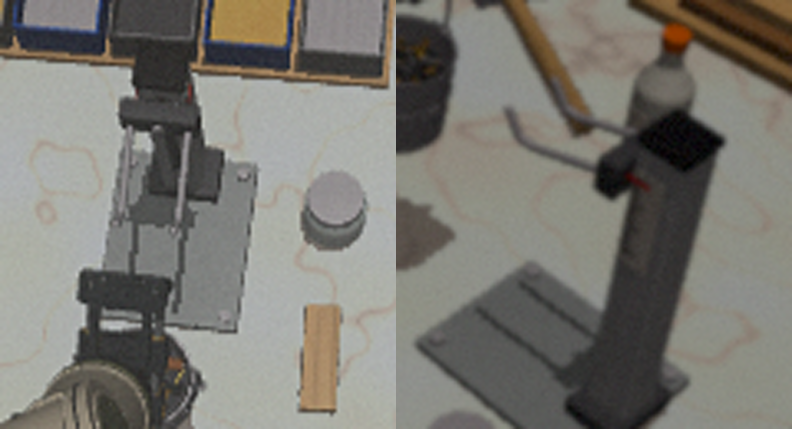

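The prong tips show at about (436,160) and (428,236) in the wrist view. I'll enlarge to measure.

```bash
python3 - <<'E'
import cv2,numpy as np
w=cv2.imread("pics/wrist9.png");t=cv2.imread("pics/top9.png");s=cv2.imread("pics/scene9.png")
f=lambda i,x,y,w_,h_:cv2.resize(i[y:y+h_,x:x+w_],(w_*6,h_*6),interpolation=cv2.INTER_CUBIC)
A=f(w,405,125,65,130)   # 390x780
cv2.imwrite("pics/a9.png",cv2.resize(w[130:260,400:560],None,fx=5,fy=4.5,interpolation=cv2.INTER_CUBIC))
cv2.imwrite("pics/b9.png",np.hstack([f(t,215,130,45,55),f(s,335,180,70,55)]))
E
```

```text
(no output)
```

View pics/a9.png

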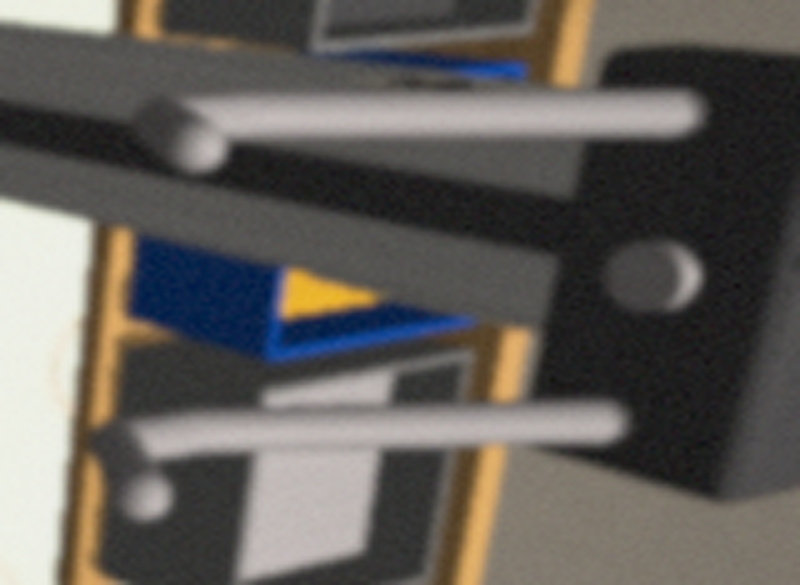

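View pics/b9.png

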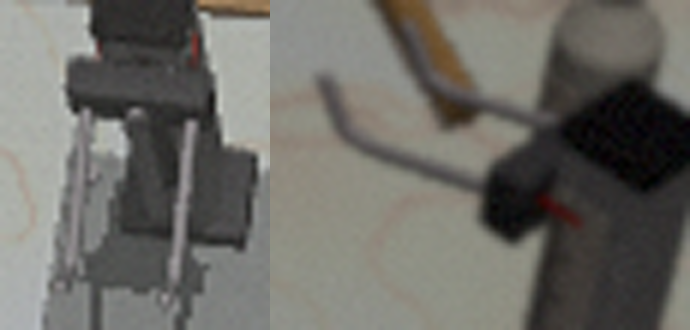

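```bash
python3 - <<'E'
from h import *
w=dict(intrinsics=ctrl.camera_info("wrist")["intrinsics"],cam_to_world=np.load("w9.npy"))
P=[("wrist",440.6,161.8,w),("top",225.8,176.9),("scene",357.9,184.6)]
M=[("wrist",429.0,239.6,w),("top",242.6,179.6),("scene",344.1,192.9)]
for X in(P,M):
  print(tri(*X),tri(*X[:2]),tri(X[0],X[2]),tri(*X[1:]))
j=[plane("wrist",539.6,154.5,288,w),plane("wrist",523.6,223.4,288,w)];print(j,np.degrees(np.arctan2((j[1]-j[0])[0],-(j[1]-j[0])[1])))
# bar actual in wrist: end
T=np.array([485.27,169.097,316.41]);
E
```

```text
(array([619.444, 203.83 , 284.867]), [1.64, 1.44, 0.2]) (array([619.45 , 203.906, 284.983]), [1.54, 1.54]) (array([619.7  , 204.542, 284.96 ]), [0.91, 0.91]) (array([619.137, 202.989, 284.865]), [0.6, 0.6])
(array([615.882, 149.09 , 285.237]), [1.04, 1.54, 0.84]) (array([614.391, 149.293, 287.22 ]), [0.94, 0.94]) (array([617.066, 148.806, 285.509]), [0.08, 0.08]) (array([615.364, 149.638, 283.644]), [0.87, 0.87])
[array([723.788, 201.468, 288.   ]), array([720.307, 144.34 , 288.   ])] -3.487240134122897
```

```bash
python3 - <<'E'
from h import *
o,R=obs();p=o["tool_pos"]
T=tool(-2.8,25);z=T.as_matrix()[:,2]
S=np.array([641.5,175.2,276]);print(p-17*R.as_matrix()[:,2])
rows(p,R,interp(p,R,S+[0,0,46]+17*z,T,12,True))
E
```

```text
t 12.93 p [485.166 169.466 316.471] F [ 0.125 -0.507 -3.604] w 10.9 j [ 0.127 -0.257 -0.585  1.91   0.065  1.061 -0.511]
[ 0.907 -0.019  0.421] [ 0.42  -0.007 -0.907]
[478.017 169.589 331.894]
[0.0002, 0.0038, 0.002, -0.0, -0.0002, 0.0003]
[0.0009, 0.0142, 0.0077, -0.0001, -0.0006, 0.0012]
[0.0018, 0.03, 0.0162, -0.0002, -0.0013, 0.0025]
[0.003, 0.0498, 0.0269, -0.0004, -0.0022, 0.0042]
[0.0043, 0.0723, 0.039, -0.0006, -0.0032, 0.0061]
[0.0058, 0.096, 0.0518, -0.0007, -0.0043, 0.0081]
[0.0072, 0.1198, 0.0646, -0.0009, -0.0053, 0.0101]
[0.0085, 0.1423, 0.0767, -0.0011, -0.0063, 0.012]
[0.0097, 0.1621, 0.0874, -0.0012, -0.0072, 0.0137]
[0.0107, 0.1779, 0.0959, -0.0014, -0.0079, 0.015]
[0.0113, 0.1883, 0.1015, -0.0014, -0.0084, 0.0159]
[0.0115, 0.1921, 0.1036, -0.0015, -0.0085, 0.0163]
```

jog_arm:
  deltas:
    - [[0,0.0038,0.002,0,0,0,-1],[0.001,0.0142,0.0077,0,-0.0006,0.001,-1],[0.002,0.03,0.0162,0,-0.0013,0.0025,-1],[0.003,0.05,0.027,0,-0.002,0.004,-1],[0.0043,0.0723,0.039,0,-0.003,0.006,-1],[0.0058,0.096,0.0518,0,-0.0043,0.008,-1],[0.0072,0.12,0.0646,-0.001,-0.0053,0.01,-1],[0.0085,0.142,0.0767,-0.001,-0.0063,0.012,-1],[0.0097,0.162,0.0874,-0.001,-0.007,0.0137,-1],[0.0107,0.178,0.096,-0.001,-0.008,0.015,-1],[0.0113,0.188,0.1015,-0.001,-0.0084,0.016,-1],[0.0115,0.192,0.1036,-0.0015,-0.0085,0.0163,-1]]

```text
time_s: 13.93
tool_pos: [649.9, 174.6, 305.5]
tool_rot: [0.707, 0.673, 0.149, 0.156]
contact_force: [-0.2, -0.6, -3.9]
gripper_width: 0.123
```

jog_arm:
  deltas:
    - [[0,0,0,0,0,0,-1],[0,0,0,0,0,0,-1],[0,0,0,0,0,0,-1],[0,0,0,0,0,0,-1]]

```text
time_s: 14.27
tool_pos: [648.1, 175.3, 307.0]
tool_rot: [0.707, 0.673, 0.15, 0.157]
contact_force: [0.3, 0.1, -4.0]
gripper_width: 0.123
```

```bash
cat > look2.py <<'E'
from h import *
import sys
n=sys.argv[1]
o,R=obs();print("bar",o["tool_pos"]-17*R.as_matrix()[:,2])
w=ctrl.read_camera("wrist");s=ctrl.read_camera("scene");cv2.imwrite(f"pics/{n}w.png",w);cv2.imwrite(f"pics/{n}s.png",s)
cv2.imwrite(f"pics/{n}.png",np.hstack([cv2.resize(w[60:360,140:440],(400,400)),cv2.resize(s[150:290,300:440],(400,400),interpolation=cv2.INTER_CUBIC)]))
E
python3 look2.py l1
```

```text
t 14.27 p [648.097 175.277 307.037] F [ 0.255  0.074 -4.022] w 10.7 j [ 0.121  0.149 -0.616  1.601  0.345  1.055 -0.637]
[ 0.905 -0.044  0.423] [ 0.423 -0.021 -0.906]
bar [640.909 175.627 322.439]
```

View pics/l1.png

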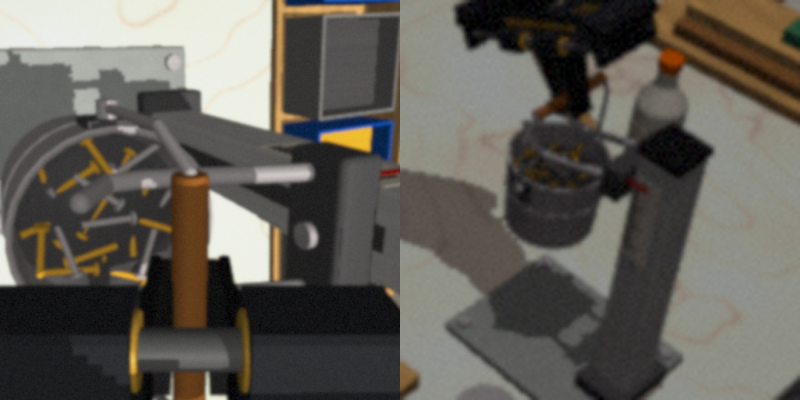

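```bash
python3 - <<'E'
from h import *
w=ctrl.camera_info("wrist")
print(proj("wrist",[619.4,203.8,285],w), plane("wrist",206,211.5,286,w))
print("junction",plane("wrist",374,189,280,w),plane("wrist",374,189,288,w))
# block top-front edge: crop (310,145..)
im=cv2.imread("pics/l1w.png");cv2.imwrite("pics/l1z.png",cv2.resize(im[130:280,180:420],None,fx=3.3,fy=3.3,interpolation=cv2.INTER_CUBIC))
E
```

```text
[204.957 213.936] [619.834 205.265 286.   ]
junction [725.591 198.485 280.   ] [719.121 201.344 288.   ]
```

View pics/l1z.png

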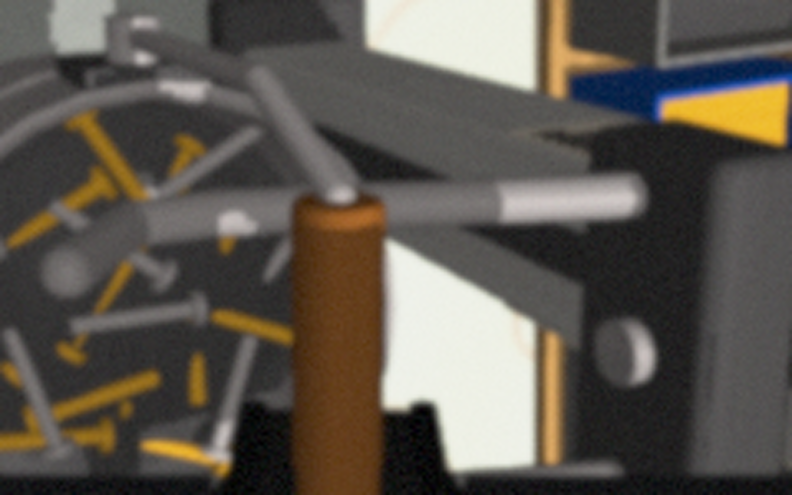

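```bash
python3 - <<'E'
from h import *
for yaw in(-1.5,-3.5):
  n=np.array([np.sin(np.radians(-yaw)),np.cos(np.radians(yaw)),0])  # normal
  for lab,p0,pts in [("-y",np.array([616,149,0.]),[(327,80),(333,105),(342,127),(352,140),(375,150),(400,160),(440,175),(480,187)]),("+y",np.array([617,204.5,0]),[(410,30),(417,55),(430,82),(445,93),(470,103),(500,112),(530,121)])]:
    r=[]
    for x,y in pts:
      o,d=ray("scene",335+(x-270)/6-.4,180+y/6-.4);k=((p0-o)@n)/(d@n);q=o+k*d;r.append((round(q[0],1),round(q[2],1)))
    print(yaw,lab,r)
E
```

```text
-1.5 -y [(np.float64(616.9), np.float64(285.1)), (np.float64(622.2), np.float64(273.7)), (np.float64(629.0), np.float64(265.0)), (np.float64(635.7), np.float64(261.6)), (np.float64(649.1), np.float64(264.8)), (np.float64(663.5), np.float64(268.7)), (np.float64(685.9), np.float64(275.3)), (np.float64(707.5), np.float64(283.4))]
-1.5 +y [(np.float64(618.9), np.float64(284.1)), (np.float64(625.1), np.float64(273.0)), (np.float64(634.8), np.float64(262.9)), (np.float64(644.1), np.float64(262.4)), (np.float64(658.5), np.float64(265.9)), (np.float64(675.3), np.float64(271.7)), (np.float64(691.7), np.float64(277.5))]
-3.5 -y [(np.float64(616.9), np.float64(285.2)), (np.float64(622.4), np.float64(274.0)), (np.float64(629.4), np.float64(265.5)), (np.float64(636.2), np.float64(262.4)), (np.float64(650.0), np.float64(266.1)), (np.float64(664.6), np.float64(270.6)), (np.float64(687.6), np.float64(278.1)), (np.float64(709.6), np.float64(287.0))]
-3.5 +y [(np.float64(619.0), np.float64(284.2)), (np.float64(625.3), np.float64(273.3)), (np.float64(635.2), np.float64(263.6)), (np.float64(644.7), np.float64(263.4)), (np.float64(659.5), np.float64(267.5)), (np.float64(676.6), np.float64(273.9)), (np.float64(693.3), np.float64(280.2))]
```

The prong's low point is at x≈636–641 and the tips at ≈617.5, so the seat is at x≈640.5 and the bar is over it (640.9). Descend to just above contact.

jog_arm:
  deltas:
    - [[0,-0.0006,0.0014,0,0,0,-1],[0,-0.002,0.0043,0,0,0,-1],[0,-0.0042,0.009,0,0,0,-1],[0,-0.007,0.015,0,0,0,-1],[0,-0.0098,0.021,0,0,0,-1],[0,-0.0126,0.027,0,0,0,-1],[0,-0.0154,0.033,0,0,0,-1],[0,-0.0182,0.039,0,0,0,-1],[0,-0.02,0.043,0,0,0,-1],[0,-0.0215,0.046,0,0,0,-1],[0,-0.0215,0.046,0,0,0,-1],[0,-0.0215,0.046,0,0,0,-1]]

```text
time_s: 15.37
tool_pos: [648.5, 175.1, 268.5]
tool_rot: [0.707, 0.673, 0.149, 0.157]
contact_force: [1.3, 0.4, -3.8]
gripper_width: 0.128
```

```bash
python3 look2.py l2
```

```text
t 15.37 p [648.527 175.116 268.525] F [ 1.286  0.422 -3.833] w 11.1 j [ 0.116  0.169 -0.612  1.661  0.373  0.984 -0.671]
[ 0.905 -0.044  0.423] [ 0.422 -0.021 -0.906]
bar [641.349 175.464 283.932]
```

View pics/l2.png

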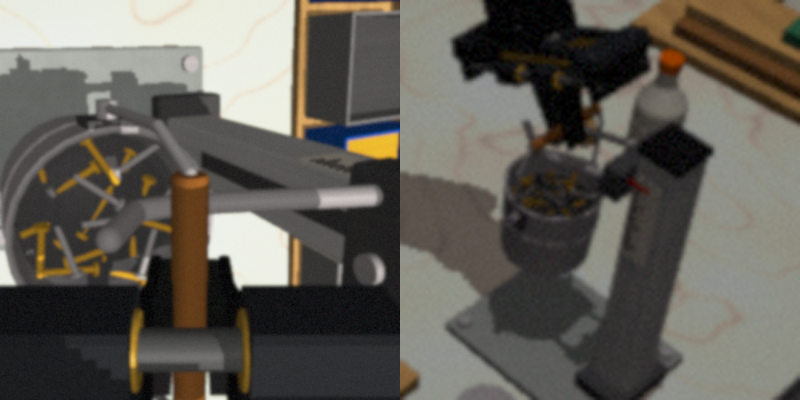

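jog_arm:
  deltas:
    - [[0,-0.0006,0.0012,0,0,0,-1],[0,-0.0011,0.0024,0,0,0,-1],[0,-0.0017,0.0036,0,0,0,-1],[0,-0.0023,0.0048,0,0,0,-1],[0,-0.0028,0.006,0,0,0,-1],[0,-0.0034,0.0072,0,0,0,-1],[0,-0.0039,0.0085,0,0,0,-1],[0,-0.0045,0.0097,0,0,0,-1],[0,-0.0051,0.0109,0,0,0,-1],[0,-0.0056,0.012,0,0,0,-1],[0,-0.0062,0.0133,0,0,0,-1],[0,-0.0068,0.0145,0,0,0,-1]]

```text
time_s: 16.47
tool_pos: [648.6, 175.1, 256.5]
tool_rot: [0.707, 0.673, 0.149, 0.157]
contact_force: [-0.1, 0.2, -3.6]
gripper_width: 0.126
```

```bash
python3 look2.py l3
```

```text
t 16.47 p [648.553 175.124 256.528] F [-0.139  0.227 -3.592] w 10.9 j [ 0.114  0.177 -0.61   1.679  0.383  0.962 -0.683]
[ 0.905 -0.044  0.423] [ 0.422 -0.02  -0.906]
bar [641.371 175.472 271.933]
```

View pics/l3.png

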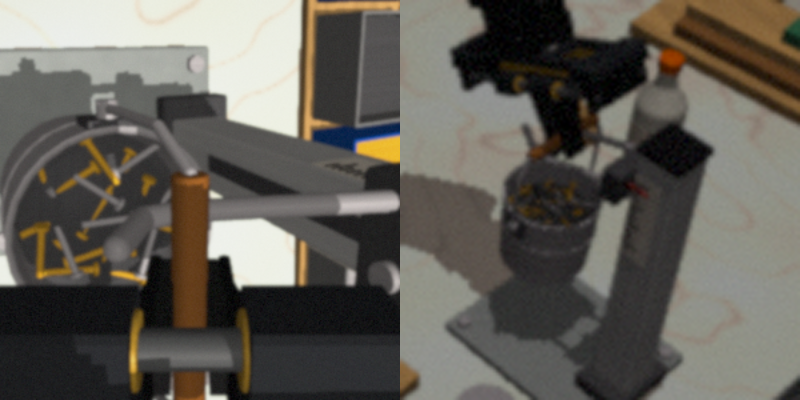

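jog_arm:
  deltas:
    - [[0,-0.0007,0.0015,0,0,0,-1],[0,-0.0014,0.003,0,0,0,-1],[0,-0.0021,0.0045,0,0,0,-1],[0,-0.0028,0.006,0,0,0,-1],[0,-0.0035,0.0075,0,0,0,-1],[0,-0.0042,0.009,0,0,0,-1],[0,-0.0049,0.0105,0,0,0,-1],[0,-0.0056,0.012,0,0,0,-1],[0,-0.0063,0.0135,0,0,0,-1],[0,-0.007,0.015,0,0,0,-1],[0,-0.0077,0.0165,0,0,0,-1],[0,-0.0077,0.0165,0,0,0,-1]]

```text
time_s: 17.57
tool_pos: [648.5, 175.1, 242.6]
tool_rot: [0.707, 0.673, 0.149, 0.157]
contact_force: [0.9, 1.0, -1.6]
gripper_width: 0.124
```

```bash
python3 look2.py l4
```

```text
t 17.57 p [648.514 175.133 242.637] F [ 0.883  1.034 -1.599] w 10.8 j [ 0.11   0.186 -0.608  1.699  0.396  0.937 -0.697]
[ 0.905 -0.044  0.423] [ 0.422 -0.02  -0.906]
bar [641.335 175.481 258.044]
```

View pics/l4.png

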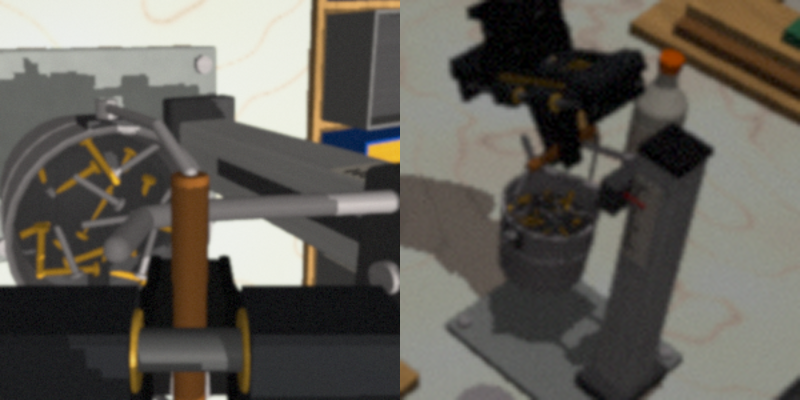

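The hook now travels with the grip, which sits in the hollow of both prongs. The hand still feels about 1.6 N. Continue down 12 mm, then average the force.

jog_arm:
  deltas:
    - [[0,-0.0006,0.0013,0,0,0,-1],[0,-0.0012,0.0026,0,0,0,-1],[0,-0.0018,0.0039,0,0,0,-1],[0,-0.0024,0.0052,0,0,0,-1],[0,-0.003,0.0065,0,0,0,-1],[0,-0.0036,0.0078,0,0,0,-1],[0,-0.0042,0.0091,0,0,0,-1],[0,-0.0048,0.0104,0,0,0,-1],[0,-0.0054,0.0117,0,0,0,-1],[0,-0.006,0.0129,0,0,0,-1],[0,-0.0066,0.0141,0,0,0,-1],[0,-0.0066,0.0141,0,0,0,-1]]

```text
time_s: 18.67
tool_pos: [648.5, 175.2, 231.1]
tool_rot: [0.707, 0.673, 0.149, 0.157]
contact_force: [0.9, -0.4, 0.9]
gripper_width: 0.124
```

```bash
cat > avg.py <<'E'
from h import *
F=[];P=[]
for k in range(16):
    o=ctrl.get_obs();F.append(o["contact_force"]);P.append(o["tool_pos"]);im=ctrl.read_camera("scene")
F=np.array(F);print(o["time_s"],F.mean(0),F.std(0)/4,np.mean(P,0)[2]+15.4)
cv2.imwrite("pics/avg.png",im)
E
python3 avg.py
```

```text
19.4167 [ 0.765 -0.154 -0.16 ] [0.138 0.093 0.128] 246.63421742988763
```

jog_arm:
  deltas:
    - [[0,0.0002,0.0007,0,0,0,-1],[0,0.0003,0.0014,0,0,0,-1],[0,0.0005,0.0022,0,0,0,-1],[0,0.0005,0.0022,0,0,0,-1]]

```text
time_s: 19.8
tool_pos: [649.3, 175.1, 229.5]
tool_rot: [0.707, 0.673, 0.149, 0.157]
contact_force: [-2.3, 0.0, 1.2]
gripper_width: 0.123
```

```bash
python3 avg.py; python3 look2.py l5
```

```text
20.55 [-1.855  0.065  0.143] [0.141 0.107 0.135] 245.16417474667188
t 20.6 p [649.501 175.141 229.851] F [-2.167  0.286  0.523] w 10.7 j [ 0.106  0.197 -0.605  1.714  0.411  0.914 -0.712]
[ 0.905 -0.044  0.423] [ 0.422 -0.02  -0.906]
bar [642.322 175.488 245.257]
```

View pics/l5.png

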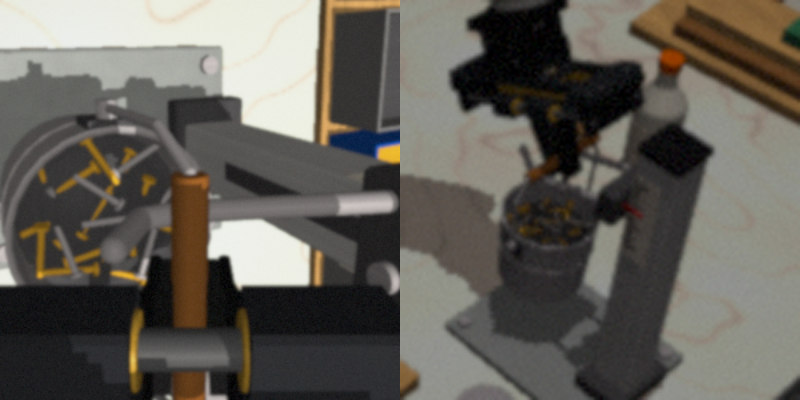

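jog_arm:
  deltas:
    - [[0,-0.0003,-0.0005,0,0,0,-1],[0,-0.0007,-0.001,0,0,0,-1],[0,-0.0007,-0.001,0,0,0,-1],[0,-0.0007,-0.001,0,0,0,-1]]

```text
time_s: 21.03
tool_pos: [649.1, 175.1, 230.7]
tool_rot: [0.707, 0.673, 0.15, 0.157]
contact_force: [2.7, -0.1, -0.5]
gripper_width: 0.123
```

```bash
python3 avg.py
```

```text
21.7833 [ 2.124  0.248 -0.025] [0.151 0.123 0.136] 245.7972473898146
```

jog_arm:
  deltas:
    - [[0,0.0002,0.0001,0,0,0,-1],[0,0.0004,0.0002,0,0,0,-1],[0,0.0004,0.0002,0,0,0,-1],[0,0.0004,0.0002,0,0,0,-1]]

```text
time_s: 22.17
tool_pos: [648.8, 175.1, 230.1]
tool_rot: [0.707, 0.673, 0.149, 0.157]
contact_force: [0.0, -0.3, -0.0]
gripper_width: 0.123
```

```bash
python3 avg.py
```

```text
22.9167 [-1.179 -0.704  0.091] [0.171 0.1   0.088] 245.53205645099777
```

jog_arm:
  deltas:
    - [[0,-0.0002,-0.0001,0,0,0,-1],[0,-0.0002,-0.0001,0,0,0,-1],[0,-0.0002,-0.0001,0,0,0,-1]]
  squeeze: 15

```text
time_s: 23.22
tool_pos: [649.2, 175.1, 230.6]
tool_rot: [0.707, 0.673, 0.15, 0.157]
contact_force: [0.4, -0.6, -0.1]
gripper_width: 0.134
```

jog_arm:
  deltas:
    - [[0,0,0,0,0,0,-1],[0,0,0,0,0,0,-1],[0,0,0,0,0,0,-1]]
  squeeze: 4

```text
time_s: 23.47
tool_pos: [649.1, 175.1, 230.5]
tool_rot: [0.707, 0.673, 0.15, 0.157]
contact_force: [0.4, 0.1, -1.0]
gripper_width: 0.138
```

```bash
python3 avg.py; python3 look2.py l6
```

```text
24.2167 [ 1.765 -0.002  0.01 ] [0.13  0.131 0.158] 245.7682883321425
t 24.27 p [648.887 175.1   230.311] F [2.95  0.783 0.494] w 11.5 j [ 0.107  0.196 -0.605  1.715  0.41   0.915 -0.711]
[ 0.905 -0.044  0.423] [ 0.422 -0.02  -0.906]
bar [641.708 175.448 245.717]
```

Fz averages about 0, so the scale carries the full weight. Opening slowly.

jog_arm:
  deltas:
    - [[0,0,0,0,0,0,-0.74],[0,0,0,0,0,0,-0.72],[0,0,0,0,0,0,-0.7],[0,0,0,0,0,0,-0.68],[0,0,0,0,0,0,-0.65],[0,0,0,0,0,0,-0.6],[0,0,0,0,0,0,-0.55],[0,0,0,0,0,0,-0.5],[0,0,0,0,0,0,-0.45],[0,0,0,0,0,0,-0.4],[0,0,0,0,0,0,-0.35],[0,0,0,0,0,0,-0.35]]

```text
time_s: 25.37
tool_pos: [648.9, 175.1, 230.3]
tool_rot: [0.707, 0.673, 0.149, 0.157]
contact_force: [-0.1, 0.7, 0.4]
gripper_width: 0.314
```

```bash
python3 look2.py l7; python3 avg.py; python3 - <<'E'
import cv2,numpy as np
a=cv2.imread("pics/l6s.png");b=cv2.imread("pics/l7s.png")
f=lambda i:cv2.resize(i[170:260,330:420],(390,390),interpolation=cv2.INTER_CUBIC)
cv2.imwrite("pics/cmp.png",np.hstack([f(a),f(b)]))
E
```

```text
t 25.37 p [648.864 175.115 230.289] F [-0.093  0.712  0.431] w 27.3 j [ 0.107  0.196 -0.605  1.715  0.41   0.915 -0.711]
[ 0.905 -0.044  0.423] [ 0.422 -0.02  -0.906]
bar [641.687 175.463 245.696]
26.2167 [-0.045 -0.115 -0.105] [0.168 0.098 0.135] 245.6848458072165
```

View pics/l7.png

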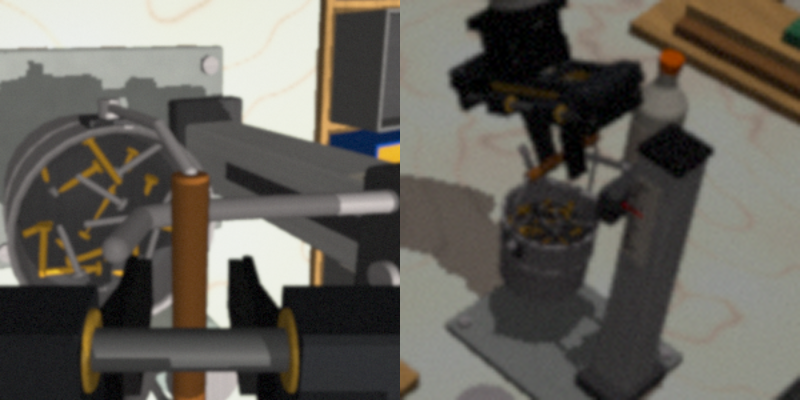

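View pics/cmp.png

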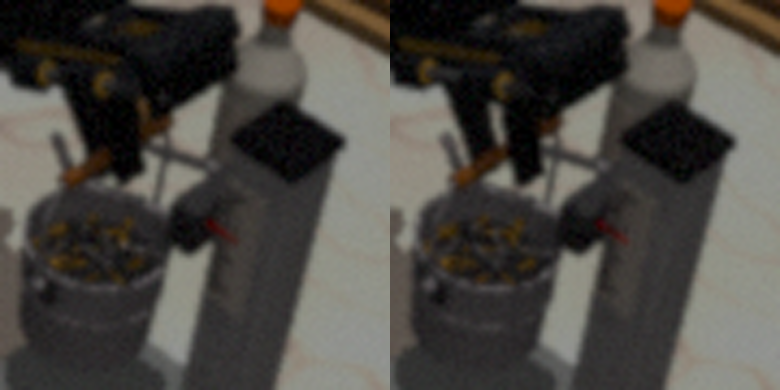

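Released: the hook and pail are unchanged between the before and after views, and the force is about 0. Retract along the finger axis.

jog_arm:
  deltas:
    - [[0,0,-0.003,0,0,0,-0.35],[0,0,-0.009,0,0,0,-0.35],[0,0,-0.018,0,0,0,-0.35],[0,0,-0.03,0,0,0,-0.35],[0,0,-0.045,0,0,0,-0.35],[0,0,-0.065,0,0,0,-0.35],[0,0,-0.09,0,0,0,-0.35],[0,0,-0.115,0,0,0,-0.35],[0,0,-0.14,0,0,0,-0.35],[0,0,-0.16,0,0,0,-0.35],[0,0,-0.17,0,0,0,-0.35],[0,0,-0.17,0,0,0,-0.35]]

```text
time_s: 27.27
tool_pos: [594.9, 178.5, 349.0]
tool_rot: [0.706, 0.673, 0.151, 0.158]
contact_force: [-0.2, 0.7, -0.3]
gripper_width: 0.326
```

```bash
python3 look2.py l8; python3 - <<'E'
from h import *
for k in range(20): s=ctrl.read_camera("scene")
t=ctrl.read_camera("top")
a=cv2.imread("pics/l7s.png")
f=lambda i:cv2.resize(i[170:260,330:420],(390,390),interpolation=cv2.INTER_CUBIC)
cv2.imwrite("pics/cmp2.png",np.hstack([f(a),f(s)]));cv2.imwrite("pics/s_end.png",s);cv2.imwrite("pics/t_end.png",t)
E
```

```text
t 27.27 p [594.884 178.467 348.976] F [-0.158  0.666 -0.307] w 28.4 j [ 0.141  0.012 -0.628  1.641  0.251  1.117 -0.601]
[ 0.904 -0.044  0.426] [ 0.426 -0.02  -0.905]
bar [587.644 178.802 364.353]
```

View pics/cmp2.png

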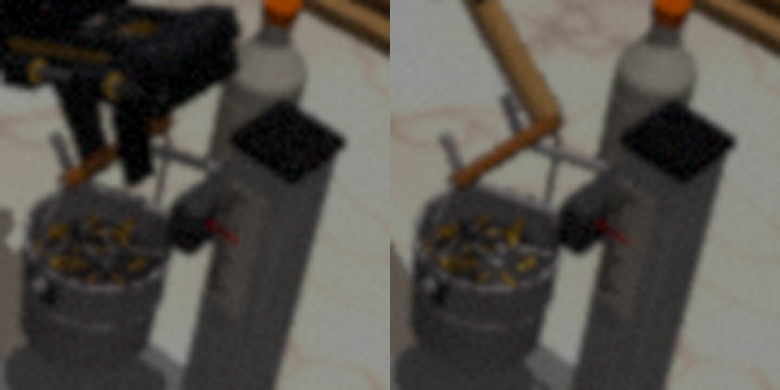

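View pics/l8w.png

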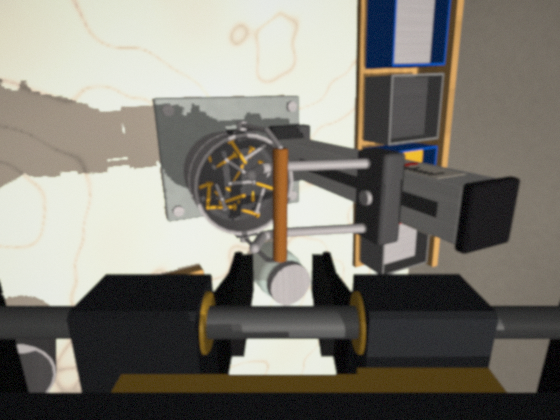

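View pics/s_end.png

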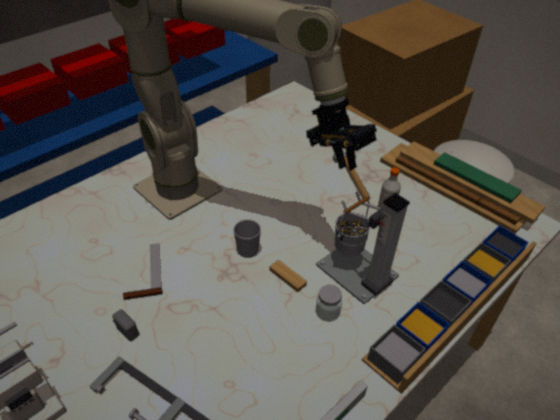

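The grip (wrist view, (280,150)–(280,260)) lies in both prongs, the pail hangs free, the pointer is steady and the bystanders are where they were. Handing in.

```bash
python3 - <<'E'
from rig import ctrl
print(ctrl.close_job(), ctrl.get_obs()["time_s"])
E
```

```text
the job is handed in; nothing more can be done
the job is handed in; nothing more can be done
```

The pail hangs on the scale with its grip in the hollow of both prongs, and the job is handed in at about 28 s of the 72 s allowed. I swung the bail upright with the fingers loosely around the grip, so the pail stayed put. Then I gripped it, lifted (about 3.9 N), hung it, lowered slowly until the hand felt no weight, opened slowly and retracted.

**Last checks:**
- **Vertical force:** it averaged 0.01 ± 0.16 N just before opening and -0.1 ± 0.14 N after.
- **Hook:** its height looked the same in the pictures before and after opening and after retracting. It went down about 30 mm by the arm's height, well inside the 80 mm graduation.
- **Surroundings:** the bystanders were in their places in the final scene view, and the gripper was clear of everything.

**What disagreed:** just before release, the sideways force along the prongs wandered within about ±2 N and I could not bring it to zero. It vanished on opening, and the hook and pail showed no visible shift.

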